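Right the toppled sleeve on the clamping pallet and pump it up

TASK

Someone knocked over the flanged sleeve. Stand it upright on its flange on the steel clamping pallet, pushed up against both dowel pins, and let go of it; then work the hand pump beside it through three full strokes, each down to the bottom stop and fully back up. Leave the other things on the bench alone.

Things in the scene. Friction and masses are not known exactly. Their poses are not given: they have to be found in the camera images.
- sleeve: toppled aluminium sleeve, the only one on its side, 0.35 kg, flange 54 mm diameter x 16 mm thick, then a round body 38 mm diameter, then from 74 to 92 mm (top) a hexagon 36 mm across flats. Origin: centre of the flange face (its foot); own z along its axis from foot to top end. Lying, it rests on a hexagon flat; the top dips 6.6 degrees: axis height 28 mm at the foot, 18 mm at the top
- seat (a point): where the sleeve's foot belongs: centre of the flat top (25 mm above the bench) of the square 130 mm steel pallet. x points away from the robot (plus or minus the station's yaw) toward two upright dowel pins, 10 mm diameter, 14 mm tall, at x 24.5, y +20.6 and -20.6 mm from here; z up. A sleeve whose flange touches both dowels has its origin exactly here
- lever_pivot (a point): pivot of the pump lever, 120 mm above the bench, at x 75, y -200 mm from the seat in the seat's axes; the pivot axis is the seat's y. Under it the pump: grey box 140 x 80 x 45 mm with two cheeks up to 135 mm
- lever_grip (a point): middle of the lever's black rubber grip, on the bar's axis 150 mm from the pivot; a round bar of 22 mm diameter from 100 to 180 mm from the pivot, pointing to the seat's -x (to the robot), raised 35 degrees at rest. Moves with the lever
- pump_lever (a joint): sprung pump lever, rad: 0 = fully up at rest, grows as the grip is pushed down, 0.78 = bottom stop (lever 10 degrees below level). Springs back by itself; 5 to 11 N on the grip
- ring_gauge: bystander: plain steel ring, 56 mm outside, 32 mm bore, 16 mm high, lying flat; origin centre of underside
- stepped_shaft: bystander: turned aluminium shaft standing up, 44 mm diameter below, 28 mm above, 62 mm high; origin centre of underside
- short_sleeve: bystander: short flanged aluminium sleeve standing up, flange 54 mm, 50 mm high; origin centre of underside
- v_block: bystander: steel V-block, 60 x 45 x 44 mm; origin centre of underside
- micrometer: bystander: C-shaped micrometer lying flat, about 65 x 145 x 16 mm; origin near the middle of the open side
- screwdriver: bystander: screwdriver with black handle lying flat; origin under its middle
- oil_bottle: bystander: clear oil bottle standing, 56 mm diameter, 130 mm high; origin centre of underside

How it is judged:
By the outcome, as a careful person would: the job done as asked, in the order asked, and still so for the second after the job is handed in, with the robot touching nothing.
It also fails if it takes over 72 s, if anything falls off the work surface, if the arm or the gripper's body presses on something with over 40 N, if the wrist force passes 120 N, or if a joint passes its speed limit or range.

ROBOT

A 7-joint arm with a two-finger parallel gripper is mounted at the origin on the work surface. World frame = base frame: x ahead of the robot, y to its left, z up, the work surface at z = 0. Lengths are in m, angles in rad, forces in N, time in s.
With the tool pointing down it reaches from about 0.35 to 0.9 m from the base axis. Payload 8.1 kg.
Tool frame: the origin (TCP) lies on the front face of the gripper's body, between the roots of the fingers; the fingertips stand 66 mm ahead of it and the grasp point (between the pads) lies 47 mm ahead of it; z points along the fingers, y is the direction in which the jaws open and shut (so a half turn about z gives the same grasp; the last joint's range is limited). The gripper opens to 92 mm and grips with 3 to 60 N. Pads are 19 mm wide; open, the fingers measure 130 mm over their backs; the gripper's body (75 mm by 190 mm) begins 47 mm behind the grasp point.
Start: joints at [1.09, 0.434, 0.025, 1.573, -0.012, 1.134, -0.075], TCP at [0.231, -0.581, 0.292] pointing down, gripper open.
Joint ranges: [-2.62, 2.62], [-0.44, 2.09], [-1.27, 1.32], [0.08, 2.57], [-1.32, 4.46], [0.12, 2], [-2.74, 2.74]. Speed limits (rad/s): [2.22, 2.22, 3.01, 3.01, 3.14, 3.14, 3.14].

INTERFACE

Orientations are given as a unit quaternion [w, x, y, z].
In Python, from workcell import robot gives the robot as it stands.
- The arm moves only by the tool send_rows, never from a script. Its argument "motion" is a list that holds one entry, the list of rows, each a list of 7 numbers: the turn, a rotation vector about the tool's x, y, z in rad, then the shift along the tool's x, y, z in m, then the opening, from 0 (shut) to 1 (fully open). In form: [[[rx, ry, rz, dx, dy, dz, hand], ...]]. A call has 1 to 12 rows; each row shifts and turns the pose as measured when the row begins, along the tool's axes as they then stand; what a row does not reach is not made up. A row lasts 1/10 s, in which the tool goes at most 50 mm and 8.59 degrees, less where a joint would pass 70% of its speed; a pose out of reach is approached as far as the arm can. A call with a gripper value outside its range is refused whole. The fingers move at their own pace and stop on an object; "squeeze" is the grip in N (left out, the last holds). Time passes only in rows, so rows that do not move let the fingers close. It gives the time, the measured TCP pose, the force and the opening at its end, in the units of the state.
- robot.get_obs(): the state, without advancing time (a new reading comes with each control period).
- robot.snapshot(name): name is "side" or "top"; returns (picture, depth): 400x640x3 uint8, red, green, blue; 400x640 float32, m along the optical axis (not along the pixel's ray), 0 where there is no reading.
- robot.get_calibration(name): a dict with "camera_matrix" (3x3 intrinsics, pixels), "dist" ([k1, k2, p1, p2, k3] as OpenCV has them; the pictures are not rectified), "rvec" (rotation vector, rad) and "tvec" (3), from world to camera coordinates, as OpenCV has them. Camera axes: x right, y down, z forward; pixel columns grow to the right and rows downward; lengths in m; the calibration is good to about 2 mm. A picture is of the moment at which its call begins. get_calibration takes no time and is no camera call.
- robot.close_job(): hands the job in, once; it reports no verdict.
The state is a dict: "t": time; "joint_positions": joint angles; "qd": joint speeds; "joint_torque": joint torques, N m; "tool_pos": TCP position; "ee_rot": TCP orientation; "contact_force": force on the tool from outside, world axes, zero at the start; "torque": the same for the moment, N m; "opening": finger opening in m.
Only numpy, scipy, OpenCV 4.12 (cv2) and the standard library are available. Lean on these libraries where they do the work, as an engineer would, in place of code of your own. Each camera call takes 0.05 s, during which the arm holds its last target.

## Working session

There is one attempt and no reset: what is moved stays moved. The work goes in short steps, Python scripts to look and compute and a tool call to move; the robot and the scene stay as the last step left them, time stands still between calls to the robot, and variables do not carry over. Pictures are saved under pics/ and viewed, and the job is handed in when it is done.

Besides the shell and the picture viewer there is one more tool, called after "Request:" as name([rows], argument=value, ...), one row to a line, values as JSON. send_rows: Moves the arm, as the interface text tells. Its arguments: {"type":"object","properties":{"motion":{"type":"array"},"squeeze":{"type":"number"}},"required":["motion"]}

```bash
mkdir -p pics; ls
python3 - <<'E'
from workcell import robot
import cv2,numpy as np
for n in ("side","top"):
    p,d=robot.snapshot(n); cv2.imwrite(f"pics/{n}0.png",p[:,:,::-1]); np.savez(f"{n}0.npz",p=p,d=d)
    c=robot.get_calibration(n); print(n,c)
    R=cv2.Rodrigues(np.array(c["rvec"],float))[0]; print("cam pos",-R.T@np.array(c["tvec"]).ravel())
print(robot.get_obs())
E
```

```text
pics
side {'camera_matrix': array([[453.14770636,   0.        , 330.0897914 ],
       [  0.        , 453.14770636, 198.66774727],
       [  0.        ,   0.        ,   1.        ]]), 'dist': array([-0.01533113,  0.        ,  0.        ,  0.        ,  0.        ]), 'rvec': array([ 0.5377437 , -2.53650148,  1.38771544]), 'tvec': array([0.41732366, 0.26126315, 1.3399052 ])}
cam pos [-0.02098358  1.07163818  0.94282274]
top {'camera_matrix': array([[431.01018648,   0.        , 324.50726901],
       [  0.        , 431.01018648, 202.86124673],
       [  0.        ,   0.        ,   1.        ]]), 'dist': array([-0.04320287,  0.        ,  0.        ,  0.        ,  0.        ]), 'rvec': array([ 2.16350295, -2.2016669 ,  0.08542696]), 'tvec': array([-0.06473881,  0.49006595,  1.51685663])}
cam pos [ 0.37064784 -0.07045778  1.55011795]
{'t': 0.1, 'joint_positions': array([ 1.0904026 ,  0.43515631,  0.02497848,  1.57399083, -0.01160425,
        1.13402077, -0.07509457]), 'qd': array([ 0.00116833,  0.00054438, -0.00033119, -0.0007274 , -0.00150845,
        0.00013089,  0.0006449 ]), 'joint_torque': array([ 1.63577992e-03, -6.69133043e+01,  9.87192057e-01, -3.15151298e+01,
       -6.06207387e-02,  3.72948137e-02,  1.01439132e-04]), 'tool_pos': array([ 0.23036617, -0.58060191,  0.29152749]), 'ee_rot': array([-6.87500956e-04,  9.82218300e-01,  1.87741044e-01, -1.96712663e-04]), 'contact_force': array([-0.20541642, -0.28817381,  0.09187675]), 'torque': array([ 0.02820648,  0.0068362 , -0.0096838 ]), 'opening': 0.09170176579980793}
```

View pics/side0.png

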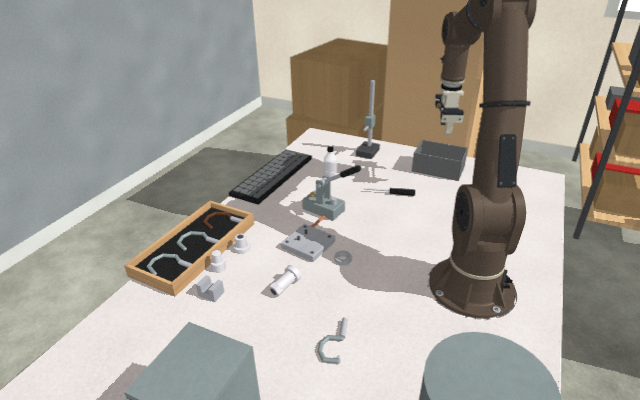

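View pics/top0.png

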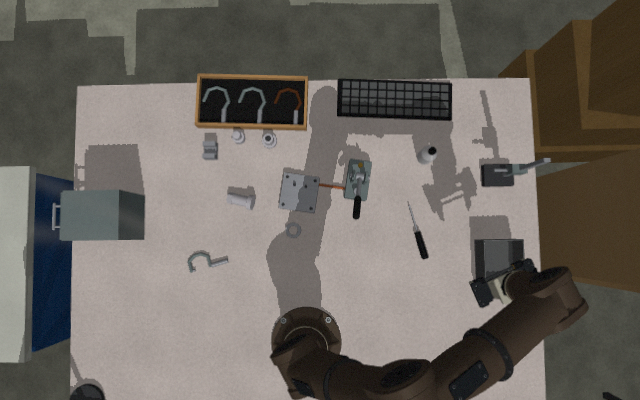

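Side view: sleeve at about (285,280), pallet (308,243), pump (323,200). Top view: sleeve (240,200), pallet (299,193), pump (357,180) with its black grip at (357,207). I'll zoom in on these next.

Run:
```python
import cv2,numpy as np
p=np.load("top0.npz")["p"][:,:,::-1]
cv2.imwrite("pics/topz.png",cv2.resize(p[145:245,210:390],None,fx=4.4,fy=4.4,interpolation=cv2.INTER_CUBIC))
p=np.load("side0.npz")["p"][:,:,::-1]
cv2.imwrite("pics/sidez.png",cv2.resize(p[150:300,240:400],None,fx=4,fy=4,interpolation=cv2.INTER_CUBIC))
```

```text
(no output)
```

View pics/topz.png

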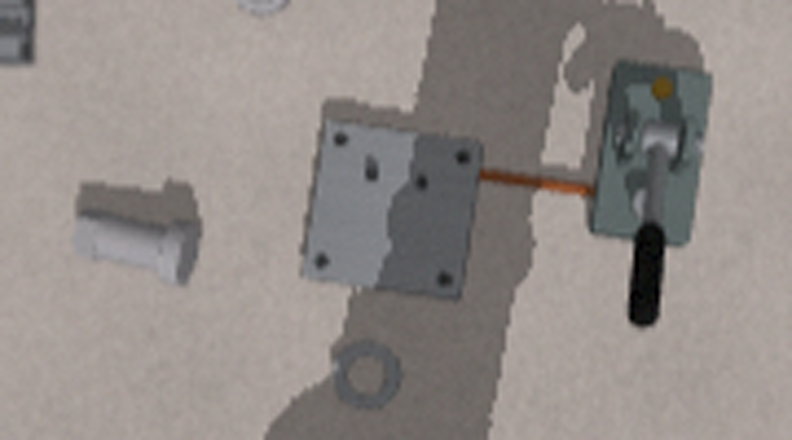

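View pics/sidez.png

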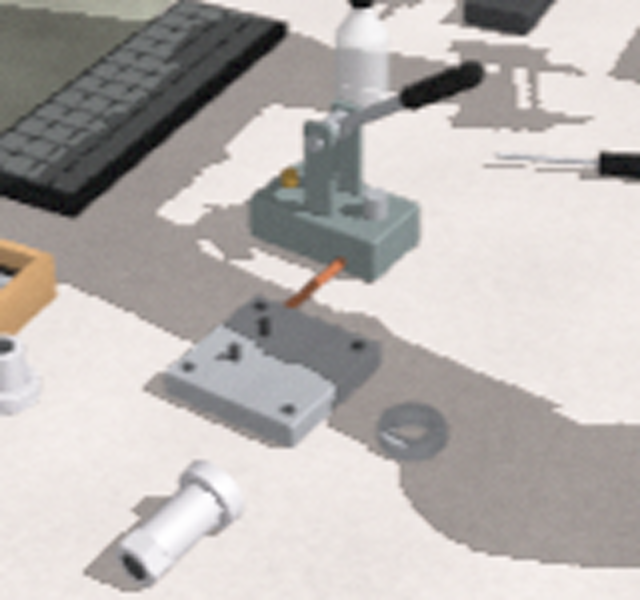

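```bash
cat > h.py <<'E'
import cv2,numpy as np
from workcell import robot
from scipy.spatial.transform import Rotation as Ro
def cal(n):
    c=robot.get_calibration(n); K=np.array(c["camera_matrix"],float);D=np.array(c["dist"],float)
    R=cv2.Rodrigues(np.array(c["rvec"],float))[0];t=np.array(c["tvec"],float).ravel(); return K,D,R,t
def rays(n,uv):
    K,D,R,t=cal(n); x=cv2.undistortPoints(np.array(uv,float).reshape(-1,1,2),K,D).reshape(-1,2)
    d=np.c_[x,np.ones(len(x))]; return -R.T@t, d@R   # origin, dirs with unit depth
def onplane(n,uv,z):
    o,d=rays(n,uv); s=(z-o[2])/d[:,2]; return o+d*s[:,None]
def cloud(n,d):
    h,w=d.shape; v,u=np.mgrid[:h,:w]; o,r=rays(n,np.c_[u.ravel(),v.ravel()])
    P=o+r*d.reshape(-1,1); P[d.ravel()==0]=np.nan; return P.reshape(h,w,3)
def proj(n,P):
    K,D,R,t=cal(n); return cv2.projectPoints(np.array(P,float).reshape(-1,1,3),cv2.Rodrigues(R)[0],t,K,D)[0].reshape(-1,2)
def obs():
    o=robot.get_obs(); R=Ro.from_quat(np.roll(o["ee_rot"],-1)).as_matrix(); return o,np.array(o["tool_pos"]),R
def unproject2(uvs,uvt):
    o1,d1=rays("side",[uvs]);o2,d2=rays("top",[uvt]); A=np.c_[d1[0],-d2[0]]; s=np.linalg.lstsq(A,o2-o1,rcond=None)[0]
    a=o1+d1[0]*s[0]; b=o2+d2[0]*s[1]; return (a+b)/2,np.linalg.norm(a-b)
E
python3 - <<'E'
from h import *
np.set_printoptions(precision=4,suppress=True)
for n,boxes in (("top",dict(sleeve=(222,180,258,215),pallet=(275,168,322,216))),("side",dict(sleeve=(262,255,306,302),pallet=(275,218,342,266)))):
    z=np.load(f"{n}0.npz"); P=cloud(n,z["d"])
    for k,(a,b,c,e) in boxes.items():
        Q=P[b:e,a:c]; H=Q[...,2]
        print(n,k,"bench z",np.nanmedian(H[np.abs(H)<.006]))
        m=(H>(.008 if k=="sleeve" else .012))
        nb,l,st,ce=cv2.connectedComponentsWithStats(m.astype(np.uint8)); i=1+np.argmax(st[1:,4]); m=l==i
        q=Q[m]; print(len(q),"min",q.min(0),"max",q.max(0),"mean",q.mean(0))
        if k=="pallet":
            q=q[(q[:,2]>.018)&(q[:,2]<.03)];r=cv2.minAreaRect((q[:,:2]*1000).astype(np.float32)); print(r, np.median(q[:,2]))
        else:
            print(cv2.minAreaRect((q[:,:2]*1000).astype(np.float32)))
            w,v=np.linalg.eigh(np.cov(q[:,:2].T)); print(v[:,1],np.degrees(np.arctan2(*v[::-1,1])))
E
```

```text
top sleeve bench z -5.079708063004951e-05
336 min [0.4704 0.1773 0.0084] max [0.5339 0.2806 0.06  ] mean [0.5039 0.2222 0.0371]
((506.27813720703125, 230.84217834472656), (104.99990844726562, 52.815128326416016), 77.01724243164062)
[0.2332 0.9724] 76.51431033124673
top pallet bench z 0.0001230935503602204
1338 min [ 0.4563 -0.062   0.0137] max [0.602  0.0889 0.0429] mean [0.529  0.0172 0.0249]
((529.0836791992188, 15.638740539550781), (135.04534912109375, 130.21249389648438), 79.9630355834961) 0.024620495559127265
side sleeve bench z 0.001657031594744618
485 min [0.4682 0.1844 0.0082] max [0.5329 0.2763 0.0588] mean [0.4969 0.2298 0.036 ]
((500.218994140625, 229.67965698242188), (91.17760467529297, 52.230751037597656), 79.88751220703125)
[0.31   0.9507] 71.94090744426187
side pallet bench z 0.0019509260491283875
1158 min [ 0.453  -0.1232  0.012 ] max [0.6031 0.0948 0.0434] mean [0.5237 0.0227 0.0257]
((520.1685180664062, -12.428581237792969), (197.77313232421875, 134.2758026123047), 79.51435089111328) 0.026548486602867294
```

Run:
```python
from h import *
np.set_printoptions(precision=4,suppress=True)
# pallet screws & dowels, top view
z=np.load("top0.npz"); g=cv2.cvtColor(z["p"],cv2.COLOR_RGB2GRAY).astype(float)
def spot(g,X,Y,ox,oy,s,r=3):
    u=(X+.5)/s-.5+ox; v=(Y+.5)/s-.5+oy; 
    for _ in range(4):
        iu,iv=int(round(u)),int(round(v)); w=g[iv-r:iv+r+1,iu-r:iu+r+1]; W=np.clip(np.median(w)-8-w,0,None)
        vv,uu=np.mgrid[iv-r:iv+r+1,iu-r:iu+r+1]; u,v=(W*uu).sum()/W.sum(),(W*vv).sum()/W.sum()
    return u,v
T=[spot(g,*q,210,145,4.4) for q in((341,139),(463,158),(445,279),(321,261))]
A=onplane("top",T,.025); print("screws top\n",A,A.mean(0))
for i in range(4): print(np.linalg.norm(A[i]-A[i-1]))
e=A[0]+A[1]-A[2]-A[3]; print("yaw",np.degrees(np.arctan2(e[1],e[0])))
e=A[1]+A[2]-A[0]-A[3]; print("yaw-90",np.degrees(np.arctan2(e[1],e[0]))+90)
gs=cv2.cvtColor(np.load("side0.npz")["p"],cv2.COLOR_RGB2GRAY).astype(float)
S=[spot(gs,*q,240,150,4,2) for q in((188,367),(260,304),(358,345),(288,409))]
B=onplane("side",S,.025); print("screws side\n",B,B.mean(0))
e=B[0]+B[1]-B[2]-B[3]; print("yaw",np.degrees(np.arctan2(e[1],e[0])))
e=B[1]+B[2]-B[0]-B[3]; print("yaw-90",np.degrees(np.arctan2(e[1],e[0]))+90)
# sleeve
for n,(a,b,c,e) in (("top",(222,180,258,215)),("side",(262,255,306,302))):
    zz=np.load(f"{n}0.npz");P=cloud(n,zz["d"]); off=0 if n=="top" else .0017
    m=np.zeros(P.shape[:2],np.uint8); m[b:e,a:c]=(P[b:e,a:c,2]-off>.007)
    nb,l,st,ce=cv2.connectedComponentsWithStats(m); i=1+np.argmax(st[1:,4]); m=(l==i)
    v,u=np.nonzero(m)
    cs=onplane(n,np.c_[u,v],.023)[:,:2]
    w,V=np.linalg.eigh(np.cov(cs.T)); ax=V[:,1]*np.sign(V[1,1]); pp=np.array([-ax[1],ax[0]])
    c0=cs.mean(0); s=(cs-c0)@ax; t=(cs-c0)@pp
    print(n,len(u),"c",c0,"axis",np.degrees(np.arctan2(ax[1],ax[0])),"range",s.min(),s.max())
    for k in np.arange(-.06,.061,.006):
        q=(s>=k)&(s<k+.006)
        if q.sum()>3: print("%.3f mid %.4f wid %.4f"%(k+.003,(t[q].min()+t[q].max())/2,np.ptp(t[q])),end="; ")
    print()
```

```text
screws top
 [[ 0.5861  0.0591  0.025 ]
 [ 0.5697 -0.0399  0.025 ]
 [ 0.4706 -0.0238  0.025 ]
 [ 0.4875  0.0754  0.025 ]] [0.5285 0.0177 0.025 ]
0.09993776365378945
0.10025570504778052
0.10039093234501409
0.10070925095730572
yaw -9.31064176479778
yaw-90 -9.52482326107878
screws side
 [[ 0.5879  0.0562  0.025 ]
 [ 0.5717 -0.043   0.025 ]
 [ 0.4728 -0.0263  0.025 ]
 [ 0.4889  0.0721  0.025 ]] [0.5303 0.0148 0.025 ]
yaw -9.375642650815527
yaw-90 -9.301340974065255
top 337 c [0.5052 0.225 ] axis 76.66103277474234 range -0.04836384180582557 0.05778809087807931
-0.045 mid -0.0009 wid 0.0510; -0.039 mid 0.0002 wid 0.0517; -0.033 mid -0.0008 wid 0.0483; -0.027 mid -0.0014 wid 0.0510; -0.021 mid 0.0002 wid 0.0371; -0.015 mid -0.0000 wid 0.0336; -0.009 mid -0.0006 wid 0.0363; -0.003 mid 0.0005 wid 0.0371; 0.003 mid 0.0003 wid 0.0336; 0.009 mid -0.0003 wid 0.0363; 0.015 mid 0.0005 wid 0.0363; 0.021 mid 0.0006 wid 0.0406; 0.027 mid -0.0003 wid 0.0371; 0.033 mid 0.0008 wid 0.0433; 0.039 mid 0.0002 wid 0.0406; 0.045 mid 0.0000 wid 0.0371; 0.051 mid -0.0006 wid 0.0259; 
side 483 c [0.5044 0.2171] axis 85.93951919583684 range -0.06515666595610285 0.06700544089258131
-0.057 mid -0.0091 wid 0.0392; -0.051 mid -0.0055 wid 0.0468; -0.045 mid -0.0031 wid 0.0519; -0.039 mid 0.0004 wid 0.0541; -0.033 mid 0.0039 wid 0.0561; -0.027 mid 0.0074 wid 0.0535; -0.021 mid 0.0071 wid 0.0534; -0.015 mid 0.0067 wid 0.0534; -0.009 mid 0.0064 wid 0.0533; -0.003 mid -0.0004 wid 0.0455; 0.003 mid -0.0006 wid 0.0453; 0.009 mid -0.0009 wid 0.0452; 0.015 mid -0.0012 wid 0.0451; 0.021 mid -0.0016 wid 0.0452; 0.027 mid -0.0020 wid 0.0448; 0.033 mid -0.0023 wid 0.0446; 0.039 mid -0.0025 wid 0.0445; 0.045 mid -0.0029 wid 0.0446; 0.051 mid -0.0032 wid 0.0394; 0.057 mid -0.0023 wid 0.0365; 0.063 mid 0.0035 wid 0.0242;
```

Screw spacing measures 100 mm in both views, so the pallet fit is good. Averaging the two views, the seat is at about (0.529, 0.016) with yaw −9.4°. The sleeve axis heads 76.7°, with the foot at about (0.497, 0.184). I'll start moving toward the sleeve at height.

Request:
send_rows([
  [[0, 0, 0, 0.03, -0.036, 0, 1], [0, 0, 0, 0.03, -0.036, 0, 1], [0, 0, 0, 0.03, -0.036, 0, 1], [0, 0, 0, 0.03, -0.036, 0, 1], [0, 0, 0, 0.03, -0.036, 0, 1], [0, 0, 0, 0.03, -0.036, 0, 1], [0, 0, 0, 0.03, -0.036, 0, 1], [0, 0, 0, 0.03, -0.036, 0, 1], [0, 0, 0, 0.03, -0.036, 0, 1], [0, 0, 0, 0.03, -0.036, 0, 1], [0, 0, 0, 0.03, -0.036, 0, 1], [0, 0, 0, 0.03, -0.036, 0, 1]],
])

```text
t: 1.3
tool_pos: [0.4074, -0.0322, 0.2878]
ee_rot: [-0.0, 0.983, 0.182, -0.002]
contact_force: [2.2, -0.6, 0.4]
opening: 0.0917
```

```bash
cat >> h.py <<'E'
import json
def log():
    o,p,R=obs(); open("log.jsonl","a").write(json.dumps([list(map(float,o["joint_positions"])),list(map(float,p)),list(map(float,o["ee_rot"]))])+"\n")
    np.set_printoptions(precision=4,suppress=True); print("t",o["t"],"p",p,"q",o["joint_positions"],"F",o["contact_force"],"op",o["opening"]); print(R)
E
python3 -c "
from h import *
log()"
```

```text
t 1.3 p [ 0.4074 -0.0322  0.2878] q [ 0.3121  0.1167 -0.3951  2.0383  0.0529  1.0008 -1.3147] F [ 2.1536 -0.6176  0.436 ] op 0.09167928636699146
[[ 0.9339  0.3574 -0.0047]
 [ 0.3574 -0.934  -0.0001]
 [-0.0044 -0.0016 -1.    ]]
```

Request:
send_rows([
  [[0, 0, 0, 0.03, -0.035, 0, 1], [0, 0, 0, 0.03, -0.035, 0, 1], [0, 0, 0, 0.03, -0.035, 0, 1], [0, 0, 0, 0.03, -0.035, 0, 1], [0, 0, 0, 0.03, -0.035, 0, 1], [0, 0, -0.136, 0.02, -0.03, 0, 1], [0, 0, -0.136, 0, 0, 0, 1], [0, 0, -0.136, 0, 0, 0, 1], [0, 0, -0.136, 0, 0, 0, 1], [0, 0, -0.136, 0, 0, 0, 1], [0, 0, -0.136, 0, 0, 0, 1], [0, 0, -0.136, 0, 0, 0, 1]],
])

```text
t: 2.5
tool_pos: [0.4924, 0.2395, 0.2839]
ee_rot: [-0.004, 0.777, 0.63, -0.003]
contact_force: [-0.2, -0.2, 0.4]
opening: 0.0919
```

```bash
python3 -c "
from h import *
log()"
```

```text
t 2.5 p [0.4924 0.2395 0.2839] q [-0.0084  0.4209 -0.7359  1.7242  0.3005  1.1218 -1.0435] F [-0.1777 -0.167   0.4157] op 0.09192817867778234
[[ 0.2074  0.9782 -0.01  ]
 [ 0.9783 -0.2074  0.0019]
 [-0.0002 -0.0102 -0.9999]]
```

Request:
send_rows([
  [[0, -0.14, 0.02, 0, 0, 0, 1], [0, -0.14, 0, 0, 0, 0, 1], [0, -0.14, 0, 0, 0, 0, 1], [0, -0.14, 0, 0, 0, 0, 1], [0, -0.14, 0, 0, 0, 0, 1], [0, -0.14, 0, 0, 0, 0, 1]],
])

```text
t: 3.1
tool_pos: [0.4959, 0.2322, 0.2859]
ee_rot: [0.26, 0.712, 0.561, -0.332]
contact_force: [0.4, -0.7, -0.1]
opening: 0.0912
```

```bash
python3 -c "
from h import *
log()"
```

```text
t 3.1 p [0.4959 0.2322 0.2859] q [-0.4847  0.7349 -0.4951  1.4103  0.6037  1.9295 -1.2947] F [ 0.4396 -0.7027 -0.1004] op 0.09122916355180498
[[ 0.1497  0.9721 -0.1806]
 [ 0.626  -0.2346 -0.7437]
 [-0.7653 -0.0017 -0.6437]]
```

```bash
cat > fk.py <<'E'
import numpy as np, json, itertools
from scipy.spatial.transform import Rotation as Ro
from scipy.optimize import least_squares
def fk(q,s,L,o=(0,0)):
    h,L1,L2,L3,ex=L
    z=lambda a:Ro.from_euler("z",a); y=lambda a:Ro.from_euler("y",a)
    R=z(s[0]*q[0]+o[0]); p=np.array([0,0,h])
    R=R*y(s[1]*q[1]); R=R; p=p+R.apply([0,0,L1]); R=R*z(s[2]*q[2]); p=p+R.apply([ex,0,0])
    R=R*y(s[3]*q[3]); p=p+R.apply([-ex,0,L2]); R=R*z(s[4]*q[4])
    R=R*y(s[5]*q[5]); p=p+R.apply([0,0,L3]); R=R*z(s[6]*q[6]+o[1]); return p,R
D=[json.loads(l) for l in open("log.jsonl")]
D.append([[1.0904026,.43515631,.02497848,1.57399083,-.01160425,1.13402077,-.07509457],[.23036617,-.58060191,.29152749],[-6.875e-4,.9822183,.18774,-1.967e-4]])
if __name__=="__main__":
    best=[]
    for s in itertools.product([1,-1],repeat=4):
      S=(s[0],1,s[1],1,s[2],1,s[3])
      for o0 in np.arange(4)*np.pi/2:
        for o1 in np.arange(4)*np.pi/2:
          e=sum((fk(q,S,(0,)*5,(o0,o1))[1].inv()*Ro.from_quat(np.roll(r,-1))).magnitude() for q,p,r in D)
          best.append((e/len(D),S,o0,o1))
    best.sort(key=lambda b:b[0]); print(best[:4])
    _,S,o0,o1=best[0]
    f=lambda L:np.concatenate([fk(q,S,L,(o0,o1))[0]-p for q,p,r in D])
    r=least_squares(f,[.35,.4,.4,.2,0]); print(r.x,np.abs(r.fun).max())
E
python3 fk.py
```

```text
[(5.122905405196667e-07, (-1, 1, -1, 1, -1, 1, -1), np.float64(0.0), np.float64(1.5707963267948966)), (0.30883136722279586, (-1, 1, -1, 1, -1, 1, -1), np.float64(4.71238898038469), np.float64(0.0)), (0.3088313752478867, (-1, 1, -1, 1, -1, 1, -1), np.float64(1.5707963267948966), np.float64(3.141592653589793)), (0.31943204109779916, (-1, 1, -1, 1, 1, 1, -1), np.float64(1.5707963267948966), np.float64(3.141592653589793))]
[0.18593514 0.6516299  0.35541515 0.35168368 0.01762374] 0.04760014545666061
```

```bash
cat > fk2.py <<'E'
import numpy as np, json
from scipy.spatial.transform import Rotation as Ro
from fk import D
S=(-1,1,-1,1,-1,1,-1)
def frames(q):
    a=["z","y","z","y","z","y","z"]; R=Ro.identity(); out=[]
    for i in range(7):
        R=R*Ro.from_euler(a[i],S[i]*q[i]+(np.pi/2 if i==6 else 0)); out.append(R)
    return out
# unknown columns: (frame idx, axis)
C=[(0,0),(0,2),(2,0),(2,2),(4,0),(4,2),(6-1,0),(5,2)]
def rows(q):
    F=frames(q); return np.array([F[i].as_matrix()[:,a] for i,a in C]).T
def fit():
    A=np.vstack([rows(d[0]) for d in D]); b=np.concatenate([d[1] for d in D])
    x,_,rk,sv=np.linalg.lstsq(A,b,rcond=None); return x,np.abs(A@x-b).max(),rk,sv
def fkm(q,x): return rows(q)@x, frames(q)[6]
if __name__=="__main__":
    np.set_printoptions(precision=4,suppress=True); print(*fit())
E
python3 fk2.py
```

```text
[ 0.1064  0.5024 -0.0129  0.4416  0.1939  0.4324 -0.0232  0.2587] 0.04498602769187757 8 [3.9151 3.8496 1.0253 0.5955 0.5415 0.3097 0.2345 0.0474]
```

```bash
python3 - <<'E'
import numpy as np,itertools,fk2
from fk import D
np.set_printoptions(precision=4,suppress=True)
allc=[(i,a) for i in range(6) for a in range(3)]
base=[(0,2),(2,2),(4,2),(5,2)]
cand=[c for c in allc if c not in base and not c in((1,2),(3,2))]
res=[]
for n in(0,1,2):
  for e in itertools.combinations(cand,n):
    fk2.C=base+list(e); x,m,rk,sv=fk2.fit(); res.append((m,e,x))
  res.sort(key=lambda r:r[0]); 
  for r in res[:6]: print(r)
E
cat log.jsonl
```

```text
(np.float64(0.04880981164962386), (), array([0.1993, 0.664 , 0.3788, 0.3567]))
(np.float64(0.005828547171538856), ((1, 1),), array([ 0.266 ,  0.563 ,  0.4316,  0.3044, -0.0529]))
(np.float64(0.0058285471715390225), ((0, 1),), array([ 0.266 ,  0.563 ,  0.4316,  0.3044, -0.0529]))
(np.float64(0.013032604276207449), ((2, 1),), array([ 0.2764,  0.5584,  0.4149,  0.3115, -0.0485]))
(np.float64(0.01303260427620756), ((3, 1),), array([ 0.2764,  0.5584,  0.4149,  0.3115, -0.0485]))
(np.float64(0.01854446558637035), ((4, 1),), array([ 0.2607,  0.5634,  0.4075,  0.3137, -0.0459]))
(np.float64(0.018544465586370462), ((5, 1),), array([ 0.2607,  0.5634,  0.4075,  0.3137, -0.0459]))
(np.float64(0.0001064595211101027), ((1, 1), (3, 1)), array([ 0.2722,  0.5576,  0.4277,  0.3049, -0.0364, -0.0169]))
(np.float64(0.00010645952111032475), ((0, 1), (3, 1)), array([ 0.2722,  0.5576,  0.4277,  0.3049, -0.0364, -0.0169]))
(np.float64(0.00010645952111049128), ((0, 1), (2, 1)), array([ 0.2722,  0.5576,  0.4277,  0.3049, -0.0364, -0.0169]))
(np.float64(0.00010645952111049128), ((1, 1), (2, 1)), array([ 0.2722
[... 465 characters left out ...]
9, 0.2878000595395812], [-0.0003786177837415996, 0.9833469078978475, 0.18172349175636235, -0.0022995478232537728]]
[[-0.008392473820179843, 0.42092918629018183, -0.735922213452724, 1.724244750041593, 0.30051295352430674, 1.1218102045808873, -1.043530383680457], [0.4924327149187694, 0.2395250145422643, 0.2839047460479585], [-0.003892979450735247, 0.7769595757292748, 0.6295298610508455, -0.00328883549063442]]
[[-0.4847408765903952, 0.7349324434896892, -0.49512775810682047, 1.4102880835433, 0.6036622900566846, 1.9295410888162685, -1.2946959015806478], [0.49591353968001883, 0.2322161241663245, 0.285892904454465], [0.26049698957539225, 0.7120386401969848, 0.5611143853388094, -0.3321038088526491]]
```

```bash
cat > ik.py <<'E'
import numpy as np,fk2
from scipy.optimize import least_squares
from scipy.spatial.transform import Rotation as Ro
fk2.C=[(0,2),(2,2),(4,2),(5,2),(0,1),(3,1)]
X=fk2.fit()[0]
LO=np.array([-2.62,-.44,-1.27,.08,-1.32,.12,-2.74]);HI=np.array([2.62,2.09,1.32,2.57,4.46,2,2.74]);MID=(LO+HI)/2
def ik(p,R,q0=None,n=12,w=.003,seed=0):
    rng=np.random.default_rng(seed); best=None; Rt=Ro.from_matrix(R)
    def f(q):
        P,F=fk2.fkm(q,X); return np.r_[(P-p)*10,(F.inv()*Rt).as_rotvec()*3, w*(q-(MID if q0 is None else q0))]
    for k in range(n):
        s=rng.uniform(LO+.1,HI-.1) if (k or q0 is None) else np.clip(q0,LO+.01,HI-.01)
        r=least_squares(f,s,bounds=(LO,HI)); P,F=fk2.fkm(r.x,X)
        e=np.linalg.norm(P-p)*1000+np.degrees((F.inv()*Rt).magnitude())
        m=np.min(np.minimum(r.x-LO,HI-r.x)); c=(e<1.5,m if q0 is None else -np.abs(r.x-q0).sum())
        if best is None or c>best[0]: best=(c,e,m,r.x)
    return best[1:]
def pose(heading,tilt,g,flip=1,d=.047):
    """tool z = horizontal(heading)*sin tilt - z*cos tilt ; jaw horizontal; g grasp point"""
    u=np.array([np.cos(heading),np.sin(heading),0]); zt=u*np.sin(tilt)-np.array([0,0,1])*np.cos(tilt)
    y=np.cross([0,0,1],u)*flip; x=np.cross(y,zt); return g-d*zt,np.c_[x,y,zt]
E
python3 - <<'E'
from ik import *
np.set_printoptions(precision=2,suppress=True)
r=np.radians
g=np.array([.5086,.2342,.025])
for psi in(35,42,48,54):
  for fl in(1,-1):
    p,R=pose(r(76.7+180),r(psi),g,fl); print("pick",psi,fl,*ik(p,R))
gs=np.array([.5294,.0163,.025+.052])
for tl in(60,50,45,40):
  for hd in(-60,-30,-9.4,20,50,76):
   for fl in(1,-1):
    p,R=pose(r(hd),r(tl),gs,fl); e,m,q=ik(p,R,n=8); print("place",tl,hd,fl,round(e,1),round(m,2),q if e<2 else "")
E
```

```text
pick 35 1 0.0003715306541804664 0.6783140432052841 [-0.6   0.87 -0.23  1.56  0.49  1.32 -1.3 ]
pick 35 -1 0.0003992401248086217 0.4053969762927545 [-0.27  1.03 -0.83  1.53  0.85  1.59  1.56]
pick 42 1 0.0003698909785792195 0.5596799159607928 [-0.65  0.93 -0.19  1.49  0.5   1.44 -1.3 ]
pick 42 -1 0.00041792449509310466 0.294219615331637 [-0.34  1.07 -0.78  1.45  0.84  1.71  1.56]
pick 48 1 0.0003727011894033802 0.4615857007237385 [-0.69  0.99 -0.16  1.42  0.5   1.54 -1.29]
pick 48 -1 0.0004461419902566181 0.2007370395378052 [-0.39  1.12 -0.74  1.39  0.84  1.8   1.57]
pick 54 1 0.00037996130059945625 0.3666969376263596 [-0.73  1.05 -0.12  1.36  0.5   1.63 -1.29]
pick 54 -1 0.0004874142109881342 0.10911403790411622 [-0.44  1.17 -0.71  1.33  0.84  1.89  1.58]
place 60 -60 1 0.0 0.4 [-0.58  0.78 -0.23  2.17  1.29  1.25 -1.4 ]
place 60 -60 -1 0.0 0.41 [-0.47  0.8  -0.38  2.16  1.33  1.36  1.73]
place 60 -30 1 0.0 0.05 [-0.3   0.83 -0.57  2.52  1.88  1.47 -1.55]
place 60 -30 -1 0.0 0.02 [-0.69  0.76 -0.06  2.55  1.96  1.15  1.4 ]
place 60 -9.4 1 32.6 0.0 
place 60 -9.4 -1 32.6 0.0 
place 60
[... 1961 characters left out ...]
14  1.25  1.11  2.02]
place 40 -30 1 0.0 0.17 [-0.09  0.54 -0.54  2.4   1.75  0.87 -1.1 ]
place 40 -30 -1 0.0 0.14 [-0.47  0.49 -0.07  2.43  1.82  0.64  1.92]
place 40 -9.4 1 0.0 0.07 [ 0.28  0.58 -0.79  2.5   2.14  0.84 -0.95]
place 40 -9.4 -1 0.0 0.02 [-0.42  0.47  0.1   2.55  2.61  0.57  1.61]
place 40 20 1 0.0 0.12 [ 0.88  0.78 -1.15  2.45  2.36  0.58 -0.26]
place 40 20 -1 0.0 0.06 [ 0.08  0.47 -0.07  2.51  3.56  0.54  1.51]
place 40 50 1 0.0 0.0 [ 0.83  0.65 -0.75  2.26 -1.32  0.21 -2.3 ]
place 40 50 -1 0.0 0.0 [ 0.91  0.7  -0.88  2.25 -1.01  0.12  0.55]
place 40 76 1 0.0 0.27 [ 0.29  0.61  0.01  2.06 -1.05  0.85 -2.21]
place 40 76 -1 0.0 0.07 [ 1.07  1.   -1.2   2.    0.37  0.59 -0.39]
```

FK fits the logged poses to 0.1 mm. IK shows the pickup is fine at about 50° tilt, and placing works with the tool heading about −60°, away from the pump. Next is the pre-grasp, 80 mm back along the tool.

Request:
send_rows([
  [[0, 0, 0, 0.04, 0.0025, 0.0074, 1], [0, 0, 0, 0.04, 0.0025, 0.0074, 1], [0, 0, 0, 0.04, 0.0025, 0.0074, 1], [0, 0, 0, 0.04, 0.0025, 0.0074, 1], [0, 0, 0, 0.04, 0.0025, 0.0074, 1], [0, 0, 0, 0, 0, 0, 1]],
])

```text
t: 3.7
tool_pos: [0.5295, 0.3309, 0.0952]
ee_rot: [0.264, 0.708, 0.562, -0.337]
contact_force: [-0.6, -0.8, -0.2]
opening: 0.0916
```

Run:
```python
from h import *
log()
for n in ("side","top"):
    p,d=robot.snapshot(n); np.savez(f"{n}1.npz",p=p,d=d)
    a=p[230:330,230:330] if n=="side" else p[150:250,190:290]
    cv2.imwrite(f"pics/{n}1.png",cv2.resize(a[:,:,::-1],None,fx=5.5,fy=5.5,interpolation=cv2.INTER_CUBIC))
o,p,R=obs(); g=p+.047*R[:,2]
for t in (0,.04,.08): print(proj("top",g+t*R[:,2]),proj("side",g+t*R[:,2]))
T=np.array([.5171,.2692,.0558]); print("to grasp in tool",R.T@(T-p))
```

```text
t 3.7 p [0.5295 0.3309 0.0952] q [-0.6135  1.0749 -0.4485  1.2018  0.6471  1.8378 -1.387 ] F [-0.5641 -0.7985 -0.1677] op 0.09159510088412663
[[ 0.1413  0.9732 -0.1816]
 [ 0.6176 -0.23   -0.7521]
 [-0.7737 -0.0059 -0.6335]]
[[217.8642 193.9153]] [[265.1562 282.8825]]
[[228.1416 196.5106]] [[273.4928 283.5238]]
[[238.1004 199.0246]] [[281.3982 284.1311]]
to grasp in tool [-0.0053  0.0009  0.0766]
```

View pics/top1.png

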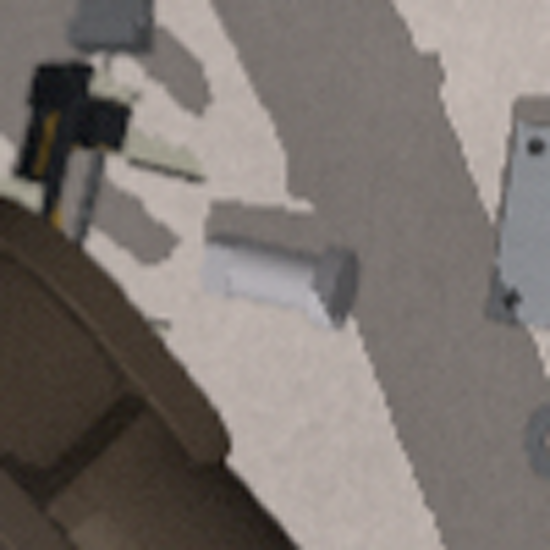

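View pics/side1.png

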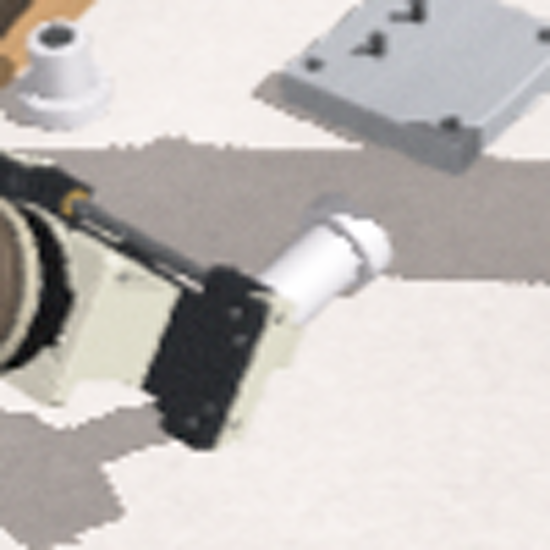

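The fingers are astride the sleeve (top view: sleeve centre at about (240,200), jaws at upper left). Advancing to the grasp.

Request:
send_rows([
  [[0, 0, 0, -0.002, 0.0003, 0.022, 1], [0, 0, 0, -0.002, 0.0003, 0.022, 1], [0, 0, 0, -0.001, 0.0003, 0.018, 1], [0, 0, 0, 0, 0, 0.014, 1], [0, 0, 0, 0, 0, 0, 1]],
])

```text
t: 4.3
tool_pos: [0.5202, 0.2668, 0.0655]
ee_rot: [0.264, 0.714, 0.559, -0.33]
contact_force: [0.7, -0.8, 0.8]
opening: 0.0917
```

Run:
```python
from h import *
log()
o,p,R=obs()
T=np.array([.5171,.2692,.0558]); print("to grasp in tool",R.T@(T-p),"grasp pt",p+.047*R[:,2])
```

```text
t 4.3 p [0.5202 0.2668 0.0655] q [-0.5382  1.0413 -0.4477  1.3812  0.6752  1.6999 -1.4379] F [ 0.6533 -0.7516  0.8182] op 0.09166621663813093
[[ 0.158   0.9718 -0.1753]
 [ 0.6232 -0.2358 -0.7456]
 [-0.7659  0.0086 -0.6429]]
to grasp in tool [ 0.0084 -0.0037  0.005 ] grasp pt [0.512  0.2317 0.0352]
```

Request:
send_rows([
  [[0, 0, 0, 0.004, -0.002, 0.0025, 1], [0, 0, 0, 0.004, -0.002, 0.0025, 1], [0, 0, 0, 0, 0, 0, 1]],
])

```text
t: 4.6
tool_pos: [0.5181, 0.2704, 0.0599]
ee_rot: [0.264, 0.715, 0.558, -0.327]
contact_force: [-0.2, 0.3, -0.2]
opening: 0.0919
```

Run:
```python
from h import *
log()
o,p,R=obs()
T=np.array([.5171,.2692,.0558]); print("to grasp in tool",R.T@(T-p),"grasp pt",p+.047*R[:,2])
```

```text
t 4.6 p [0.5181 0.2704 0.0599] q [-0.5428  1.047  -0.4486  1.3821  0.6747  1.6906 -1.4493] F [-0.1684  0.295  -0.1913] op 0.09193738385858936
[[ 0.1629  0.9714 -0.1729]
 [ 0.6262 -0.2372 -0.7427]
 [-0.7625  0.0127 -0.6469]]
to grasp in tool [ 0.0022 -0.0008  0.0037] grasp pt [0.51   0.2355 0.0295]
```

Request:
send_rows([
  [[0, 0, 0, 0.003, -0.001, 0.004, 1], [0, 0, 0, 0, 0, 0, 1]],
])

```text
t: 4.8
tool_pos: [0.5169, 0.2707, 0.0551]
ee_rot: [0.264, 0.715, 0.559, -0.326]
contact_force: [0.7, -1.0, 0.1]
opening: 0.0915
```

Request:
send_rows([
  [[0, 0, 0, 0, 0, 0, 0.3], [0, 0, 0, 0, 0, 0, 0.3], [0, 0, 0, 0, 0, 0, 0.3], [0, 0, 0, 0, 0, 0, 0.3], [0, 0, 0, 0, 0, 0, 0.3], [0, 0, 0, 0, 0, 0, 0.3]],
], squeeze=45)

```text
t: 5.4
tool_pos: [0.5167, 0.2712, 0.0548]
ee_rot: [0.264, 0.715, 0.559, -0.326]
contact_force: [0.8, 0.4, 1.0]
opening: 0.0484
```

Run:
```python
from h import *
log()
o,p,R=obs();print("grasp pt",p+.047*R[:,2])
```

```text
t 5.4 p [0.5167 0.2712 0.0548] q [-0.5447  1.0525 -0.4486  1.3847  0.676   1.6834 -1.454 ] F [0.7868 0.3895 1.0314] op 0.04836507926247811
[[ 0.1621  0.9717 -0.1716]
 [ 0.6273 -0.2358 -0.7423]
 [-0.7617  0.0127 -0.6478]]
grasp pt [0.5086 0.2363 0.0244]
```

Fingers are still closing.

Request:
send_rows([
  [[0, 0, 0, 0, 0, 0, 0.2], [0, 0, 0, 0, 0, 0, 0.2], [0, 0, 0, 0, 0, 0, 0.2], [0, 0, 0, 0, 0, 0, 0.2]],
], squeeze=45)

```text
t: 5.8
tool_pos: [0.5165, 0.2712, 0.0549]
ee_rot: [0.264, 0.715, 0.559, -0.326]
contact_force: [-0.8, -0.3, -0.8]
opening: 0.0371
```

Run:
```python
from h import *
log()
o,p,R=obs();print("grasp pt",p+.047*R[:,2])
```

```text
t 5.8 p [0.5165 0.2712 0.0549] q [-0.5446  1.0524 -0.4488  1.3848  0.6756  1.6835 -1.454 ] F [-0.835  -0.2682 -0.8111] op 0.03712725601495551
[[ 0.1619  0.9717 -0.1721]
 [ 0.6273 -0.236  -0.7422]
 [-0.7618  0.0122 -0.6477]]
grasp pt [0.5084 0.2364 0.0245]
```

Gripped (opening 37 mm, body 38 mm). Lifting.

Request:
send_rows([
  [[0, 0, 0, -0.01, 0, -0.008, 0.2], [0, 0, 0, -0.03, 0, -0.025, 0.2], [0, 0, 0, -0.03, 0, -0.025, 0.2], [0, 0, 0, -0.03, 0, -0.025, 0.2], [0, 0, 0, -0.03, 0, -0.025, 0.2], [0, 0, 0, -0.03, 0, -0.025, 0.2], [0, 0, 0, 0, 0, 0, 0.2]],
])

```text
t: 6.5
tool_pos: [0.5126, 0.2694, 0.2713]
ee_rot: [0.262, 0.715, 0.56, -0.326]
contact_force: [-0.0, 1.0, -5.3]
opening: 0.0372
```

Run:
```python
from h import *
log()
from ik import *
r=np.radians
o,p,R=obs()
q=np.array(o["joint_positions"])
gs=np.array([.5294,.0163,.077])
# waypoints: tool-down with y heading -13.3, at (.48,.15,.30) then yaw ccw to 210, heading -60 flip -1
def sim(ydir_end,p1,steps):
    global qq
y0=np.degrees(np.arctan2(R[1,1],R[0,1]))
def down(yh,p): 
    y=np.array([np.cos(r(yh)),np.sin(r(yh)),0]); z=np.array([0,0,-1.]); return p,np.c_[np.cross(y,z),y,z]
for hd,total in((-60,None),(-75,None),(-90,None),(-40,None)):
    yend=hd-90+360
    qq=q.copy(); print("hd",hd)
    P=np.array([.50,.15,.30])
    for k in np.linspace(0,1,12):
        pp,RR=down(y0+(yend-y0)*k,P); e,m,qq=ik(pp,RR,qq,n=1,w=.02); 
        if k in(0,1) or m<.15 or e>3: print("%.2f e %.1f m %.2f"%(k,e,m),qq)
    for t in np.linspace(0,46.7,5):
        pp,RR=pose(r(hd),r(t),gs+[0,0,.08],-1); e,m,qq=ik(pp,RR,qq,n=1,w=.02)
    print("above e %.1f m %.2f"%(e,m),qq)
    pp,RR=pose(r(hd),r(46.7),gs,-1); e,m,qq=ik(pp,RR,qq,n=1,w=.02); print("place e %.1f m %.2f"%(e,m),qq)
```

```text
t 6.5 p [0.5126 0.2694 0.2713] q [-0.5354  0.7957 -0.4733  1.315   0.6086  1.9486 -1.2993] F [-0.037   0.9675 -5.2599] op 0.0371839036672237
[[ 0.1592  0.9719 -0.1733]
 [ 0.6306 -0.2351 -0.7396]
 [-0.7596  0.0085 -0.6503]]
hd -60
0.00 e 0.0 m 0.69 [ 0.0577  0.3225 -0.579   1.7747  0.1957  1.102  -0.8241]
0.64 e 0.0 m 0.10 [ 0.4301  0.5112 -1.1716  1.7488  0.5002  1.2222  1.3713]
0.73 e 0.0 m 0.01 [ 0.4693  0.5611 -1.2642  1.7465  0.562   1.2597  1.6667]
0.82 e 0.0 m 0.00 [ 0.4715  0.5645 -1.27    1.7463  0.566   1.2623  2.0176]
0.91 e 0.0 m 0.00 [ 0.4715  0.5645 -1.27    1.7463  0.566   1.2623  2.3724]
1.00 e 0.0 m 0.00 [ 0.4715  0.5645 -1.27    1.7463  0.566   1.2623  2.7272]
above e 0.0 m 0.30 [ 0.0525  0.6797 -0.9701  2.0986  1.2773  1.5015  2.029 ]
place e 0.0 m 0.37 [-0.0062  0.8296 -0.8988  2.1366  1.387   1.489   1.8675]
hd -75
0.00 e 0.0 m 0.69 [ 0.0577  0.3225 -0.579   1.7747  0.1957  1.102  -0.8241]
0.64 e 0.0 m 0.14 [ 0.4085  0.4894 -1.1267  1.7502  0.4716  1.2066  1.232 ]
0.73 e 0.0 m 0.06 [ 0.4487  0.5328 -1.2134  1.7477  0.5276  1.2382  1.5093]
0.82 e 0.0 m 0.00 [ 0.471
[... 891 characters left out ...]
.7724]
hd -40
0.00 e 0.0 m 0.69 [ 0.0577  0.3225 -0.579   1.7747  0.1957  1.102  -0.8241]
0.55 e 0.0 m 0.14 [ 0.4102  0.491  -1.13    1.7501  0.4737  1.2077  1.2322]
0.64 e 0.0 m 0.04 [ 0.4563  0.5426 -1.2315  1.7473  0.5397  1.2456  1.5555]
0.73 e 0.0 m 0.00 [ 0.4715  0.5645 -1.27    1.7463  0.566   1.2623  1.9167]
0.82 e 0.0 m 0.00 [ 0.4715  0.5645 -1.27    1.7463  0.566   1.2623  2.3032]
0.91 e 0.0 m 0.00 [ 0.4715  0.5645 -1.27    1.7463  0.566   1.2623  2.6897]
1.00 e 45.1 m 0.00 [ 0.3499  0.5936 -1.27    1.789   0.7154  1.2878  2.74  ]
above e 0.0 m 0.16 [ 0.1981  0.6385 -1.1069  2.2932  1.5083  1.382   2.1397]
place e 0.0 m 0.23 [ 0.1046  0.8234 -1.0074  2.3384  1.6541  1.4508  1.9479]
```

Lifted. Next I rotate the tool to vertical, then yaw.

Request:
send_rows([
  [[0, 0.144, 0, -0.02, 0, 0.01, 0.2], [0, 0.144, 0, -0.02, 0, 0.005, 0.2], [0, 0.144, 0, -0.02, 0, 0, 0.2], [0, 0.144, 0, -0.02, 0, -0.005, 0.2], [0, 0.144, 0, -0.02, 0, -0.005, 0.2], [0, 0.144, 0, -0.02, 0, -0.005, 0.2], [0, 0, -0.14, 0, 0, 0, 0.2], [0, 0, -0.14, 0, 0, 0, 0.2], [0, 0, -0.14, 0, 0, 0, 0.2], [0, 0, -0.14, 0, 0, 0, 0.2], [0, 0, -0.14, 0, 0, 0, 0.2], [0, 0, -0.14, 0, 0, 0, 0.2]],
])

```text
t: 7.7
tool_pos: [0.4798, 0.1504, 0.3204]
ee_rot: [-0.001, 0.457, 0.889, 0.004]
contact_force: [-0.7, -1.3, -3.9]
opening: 0.037
```

```bash
python3 -c "
from h import *
log()"
```

```text
t 7.7 p [0.4798 0.1504 0.3204] q [ 0.3037  0.3437 -0.9115  1.7731  0.2876  1.1624 -0.0729] F [-0.6951 -1.2831 -3.9459] op 0.036957263004840556
[[-0.5818  0.8133  0.0013]
 [ 0.8133  0.5818  0.0083]
 [ 0.006   0.0059 -1.    ]]
```

Request:
send_rows([
  [[0, 0, -0.14, 0, 0, 0, 0.2], [0, 0, -0.14, 0, 0, 0, 0.2], [0, 0, -0.14, 0, 0, 0, 0.2], [0, 0, -0.14, 0, 0, 0, 0.2], [0, 0, -0.14, 0, 0, 0, 0.2], [0, 0, -0.14, 0, 0, 0, 0.2], [0, 0, -0.14, 0, 0, 0, 0.2], [0, 0, -0.14, 0, 0, 0, 0.2], [0, 0, -0.14, 0, 0, 0, 0.2], [0, 0, -0.14, 0, 0, 0, 0.2]],
])

```text
t: 8.7
tool_pos: [0.4709, 0.1427, 0.3125]
ee_rot: [-0.009, -0.252, 0.968, -0.002]
contact_force: [-0.0, -0.1, -3.6]
opening: 0.037
```

```bash
python3 -c "
from h import *
log()"
```

```text
t 8.7 p [0.4709 0.1427 0.3125] q [ 0.4838  0.4666 -1.2172  1.7836  0.4584  1.2399  1.2179] F [-0.0462 -0.0907 -3.613 ] op 0.03702139545186564
[[-0.8728 -0.4877 -0.0162]
 [-0.4877  0.873  -0.0085]
 [ 0.0183  0.0005 -0.9998]]
```

Run:
```python
from h import *
from ik import *
r=np.radians
o,p,R=obs(); q=np.array(o["joint_positions"])
gs=np.array([.5294,.0163,.077])
for hd in(-75,-85,-95):
    pt,Rt=pose(r(hd),r(46.7),gs+[-.03,.03,.10],-1)
    rv=Ro.from_matrix(R.T@Rt).as_rotvec(); qq=q; print(hd,rv,np.linalg.norm(rv),pt-p)
    for k in np.linspace(0.1,1,10):
        RR=R@Ro.from_rotvec(rv*k).as_matrix(); e,m,qq=ik(p+(pt-p)*k,RR,qq,n=1,w=.02); print("%.2f e %.2f m %.2f"%(k,e,m),qq)
```

```text
-75 [ 0.54844422  0.67505267 -1.23820103] 1.513151994596641 [ 0.01959985 -0.06335317 -0.10322127]
0.10 e 0.00 m 0.07 [ 0.41988666  0.50484444 -1.19744285  1.76757846  0.522098    1.31814354
  1.28221215]
0.20 e 0.00 m 0.09 [ 0.36029807  0.54022643 -1.17928024  1.75865093  0.58451011  1.38964067
  1.34873257]
0.30 e 0.00 m 0.11 [ 0.30478665  0.57312172 -1.16233297  1.75709637  0.64651082  1.45410532
  1.41666585]
0.40 e 0.00 m 0.12 [ 0.25323563  0.60383212 -1.14634678  1.76308339  0.70869652  1.51144925
  1.48527792]
0.50 e 0.00 m 0.14 [ 0.20552481  0.63264721 -1.13110648  1.7766191   0.7714705   1.56178821
  1.55390063]
0.60 e 0.00 m 0.15 [ 0.16150734  0.65984673 -1.11639319  1.79755806  0.83509909  1.60541304
  1.62192726]
0.70 e 0.00 m 0.17 [ 0.12100434  0.68570407 -1.10195931  1.82561723  0.89976429  1.64275979
  1.68881924]
0.80 e 0.00 m 0.18 [ 0.08380894  0.7104886  -1.08751187  1.86039533  0.96561186  1.67437798
  1.75411901]
0.90 e 0.00 m 0.20 [ 0.04969885  0.73447083 -1.07270736  1.90139383  1.03279756  1.70090392
  1.81746106]
1.00 e 0.00 m 0.21 [ 0.0184497   0.75792451 -1.0
[... 1671 characters left out ...]
219 -1.11956285  1.71039901  0.65141658  1.53929356
  1.41522537]
0.50 e 0.00 m 0.17 [ 0.20471941  0.66383861 -1.0977626   1.70444171  0.69903467  1.60086403
  1.46898688]
0.60 e 0.00 m 0.19 [ 0.15988917  0.69858413 -1.07658859  1.70371493  0.74738255  1.65703809
  1.52361426]
0.70 e 0.00 m 0.21 [ 0.11828195  0.7321709  -1.05589151  1.70823314  0.79671515  1.7079239
  1.57873603]
0.80 e 0.00 m 0.23 [ 0.07973973  0.76473522 -1.03551296  1.71793491  0.84719816  1.75369861
  1.63400641]
0.90 e 0.00 m 0.21 [ 0.04409683  0.79640029 -1.01527225  1.73268686  0.89893113  1.79459663
  1.68910487]
1.00 e 0.00 m 0.17 [ 0.01118063  0.82728086 -0.99496297  1.75228945  0.95197153  1.83090013
  1.74373749]
```

Request:
send_rows([
  [[0.0457, 0.0563, -0.1032, 0, 0, 0, 0.2], [0.0457, 0.0563, -0.1032, 0, 0, 0, 0.2], [0.0457, 0.0563, -0.1032, 0, 0, 0, 0.2], [0.0457, 0.0563, -0.1032, 0, 0, 0, 0.2], [0.0457, 0.0563, -0.1032, 0, 0, 0, 0.2], [0.0457, 0.0563, -0.1032, 0, 0, 0, 0.2], [0.0457, 0.0563, -0.1032, 0, 0, 0, 0.2], [0.0457, 0.0563, -0.1032, 0, 0, 0, 0.2], [0.0457, 0.0563, -0.1032, 0, 0, 0, 0.2], [0.0457, 0.0563, -0.1032, 0, 0, 0, 0.2], [0.0457, 0.0563, -0.1032, 0, 0, 0, 0.2], [0.0457, 0.0563, -0.1032, 0, 0, 0, 0.2]],
])

```text
t: 9.9
tool_pos: [0.4683, 0.135, 0.3059]
ee_rot: [0.257, 0.74, -0.532, 0.322]
contact_force: [-1.3, 0.2, -4.4]
opening: 0.0371
```

Run:
```python
from h import *
from ik import *
log()
o,p,R=obs()
r=np.radians
for n in ("side","top"):
    im,d=robot.snapshot(n); np.savez(f"{n}2.npz",p=im,d=d)
    cv2.imwrite(f"pics/{n}2.png",im[:,:,::-1])
_,Rt=pose(r(-75),r(46.7),p,-1); print("rot left",Ro.from_matrix(R.T@Rt).as_rotvec())
gs=np.array([.5294,.0163,.077]); print("grasp now",p+.047*R[:,2])
```

```text
t 9.9 p [0.4683 0.135  0.3059] q [-0.0468  0.6795 -1.1593  1.8294  1.0004  1.9093  1.9849] F [-1.2834  0.2466 -4.3661] op 0.037143661366852314
[[ 0.2263 -0.9526  0.2035]
 [-0.6219 -0.3021 -0.7224]
 [ 0.7497  0.0369 -0.6608]]
rot left [-0.0086 -0.0341  0.0578]
grasp now [0.4779 0.1011 0.2748]
```

View pics/side2.png

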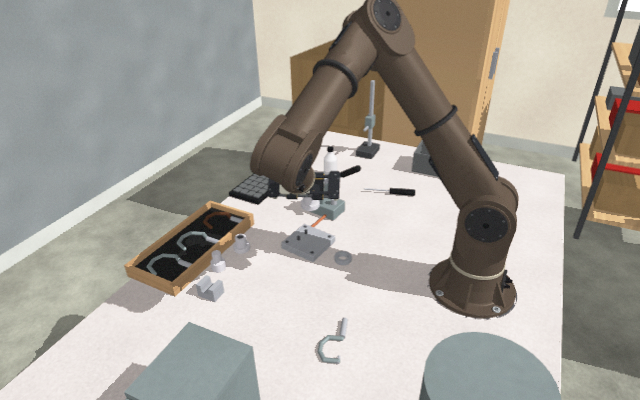

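View pics/top2.png

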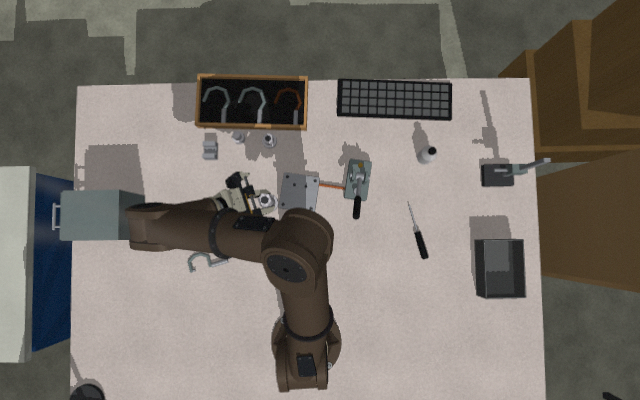

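```bash
cat > pl.py <<'E'
from h import *
r=np.radians
Rg=np.array([[.1619,.9717,-.1721],[.6273,-.236,-.7422],[-.7618,.0122,-.6477]]); pg=np.array([.5165,.2712,.0549])
hd=r(76.7);dp=r(6.6); a=np.array([np.cos(hd)*np.cos(dp),np.sin(hd)*np.cos(dp),-np.sin(dp)])
foot=np.array([.4967,.1839,.028]); A=Rg.T@a; 
# lateral: jaws centre the sleeve -> zero lateral (tool y)
F=Rg.T@(foot-pg); s=A@(Rg.T@(pg+.047*Rg[:,2]-foot)); axpt=F+A*s; F=F-np.array([0,axpt[1],0]); 
seat=np.array([.5294,.0163,.025]); yaw=r(-9.4); sx=np.array([np.cos(yaw),np.sin(yaw),0]); sy=np.array([-sx[1],sx[0],0])
def target(h,dx,dy,dz):
    """R with sleeve axis up, tool z heading h; foot at seat+dx*sx+dy*sy+dz"""
    A0=A/np.linalg.norm(A); b=np.array([0,0,1.])-A0*A0[2]; b/=np.linalg.norm(b) # perp dir of tool z in tool frame
    c=np.cross(A0,b); u=np.array([np.cos(r(h)),np.sin(r(h)),0]); v=np.cross([0,0,1],u)
    R=np.c_[u,v,[0,0,1]]@np.c_[b,c,A0].T; f=seat+dx*sx+dy*sy+np.array([0,0,dz]); return f-R@F,R
def togo(h,dx,dy,dz):
    o,p,R=obs(); pt,Rt=target(h,dx,dy,dz)
    print("rot",Ro.from_matrix(R.T@Rt).as_rotvec(),"shift",R.T@(pt-p)); 
    f=p+R@F; e=f-seat; print("foot now rel seat",e@sx,e@sy,e[2],"axis",R@A,"F",o["contact_force"])
E
python3 -c "
from pl import *
print(A,F,s,Rg.T@(foot-pg))
togo(-75,-.012,0,.03)"
```

```text
[ 0.73098669 -0.00749249 -0.68239094] [-0.03747649  0.00040279  0.08562477] 0.05375899389904514 [-0.03747649  0.00103496  0.08562477]
rot [-0.00923726 -0.02850755  0.06875393] shift [-0.06342526 -0.02001964  0.17593043]
foot now rel seat -0.06579444103727683 0.07078033661523256 0.1957516503368025 axis [0.03417351 0.03996073 0.99864427] F [-0.36025207 -0.02391433 -4.27398846]
```

Request:
send_rows([
  [[-0.009, -0.0285, 0.069, 0, 0, 0, 0.2], [0, 0, 0, -0.012, -0.004, 0.032, 0.2], [0, 0, 0, -0.012, -0.004, 0.032, 0.2], [0, 0, 0, -0.012, -0.004, 0.032, 0.2], [0, 0, 0, -0.012, -0.004, 0.032, 0.2], [0, 0, 0, -0.01, -0.004, 0.02, 0.2], [0, 0, 0, 0, 0, 0, 0.2]],
])

```text
t: 10.7
tool_pos: [0.5069, 0.0723, 0.1566]
ee_rot: [0.236, 0.716, -0.578, 0.313]
contact_force: [-0.8, -0.3, -3.8]
opening: 0.0372
```

```bash
python3 -c "
from pl import *
log()
togo(-75,-.012,0,.02)"
```

```text
t 10.7 p [0.5069 0.0723 0.1566] q [ 0.0271  0.8627 -1.0368  1.9471  1.1779  1.7062  1.7861] F [-0.7873 -0.3026 -3.7702] op 0.03716691756175778
[[ 0.1367 -0.9749  0.1756]
 [-0.6801 -0.2212 -0.6989]
 [ 0.7203 -0.0239 -0.6933]]
rot [ 0.0117  0.0148 -0.0337] shift [-0.0059  0.0036  0.0308]
foot now rel seat -0.016362965016176564 0.019160780658396787 0.04520273703811361 axis [-0.0126 -0.0185  0.9998] F [-0.7873 -0.3026 -3.7702]
```

Request:
send_rows([
  [[0.0117, 0.0148, -0.034, -0.003, 0.002, 0.015, 0.2], [0, 0, 0, -0.003, 0.002, 0.015, 0.2], [0, 0, 0, 0, 0, 0, 0.2]],
])

```text
t: 11.0
tool_pos: [0.5078, 0.0542, 0.1323]
ee_rot: [0.24, 0.723, -0.566, 0.316]
contact_force: [0.3, -0.7, -3.6]
opening: 0.0371
```

Run:
```python
from pl import *
log()
togo(-75,-.012,0,.01)
for n in ("side","top"):
    im,d=robot.snapshot(n); np.savez(f"{n}3.npz",p=im,d=d)
    b=im[170:290,220:380] if n=="side" else im[140:240,220:380]
    cv2.imwrite(f"pics/{n}3.png",cv2.resize(b[:,:,::-1],None,fx=5,fy=5,interpolation=cv2.INTER_CUBIC))
```

```text
t 11.0 p [0.5078 0.0542 0.1323] q [ 0.0411  0.8944 -1.0133  1.9839  1.2272  1.6834  1.7775] F [ 0.264  -0.7018 -3.6286] op 0.03707582340605897
[[ 0.159  -0.9697  0.1857]
 [-0.6663 -0.2442 -0.7046]
 [ 0.7285 -0.0117 -0.6849]]
rot [ 0.003   0.0034 -0.0086] shift [-0.0083  0.      0.008 ]
foot now rel seat -0.012243864276533041 0.00041390618167804676 0.02137406023943641 axis [-0.0032 -0.0044  1.    ] F [ 0.264  -0.7018 -3.6286]
```

View pics/side3.png

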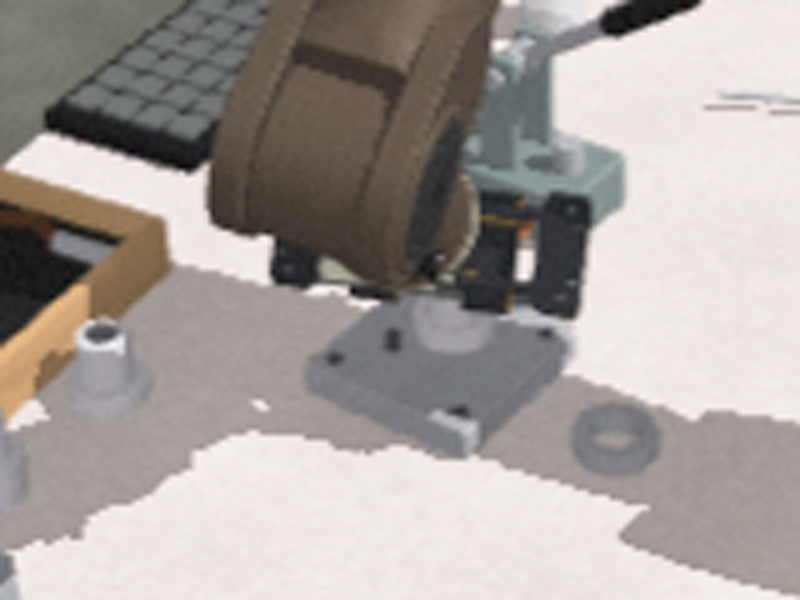

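View pics/top3.png

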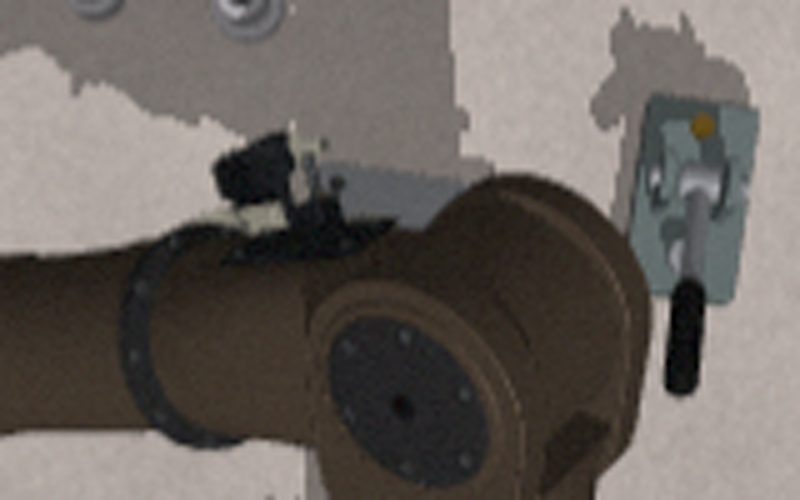

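```bash
cat > circ.py <<'E'
from pl import *
from scipy.optimize import least_squares
def circ(npz,c0,zlo,zhi,n="side",rr=.027,off=0.0):
    P=cloud(n,np.load(npz)["d"]).reshape(-1,3); P=P[~np.isnan(P[:,0])]
    d=np.linalg.norm(P[:,:2]-c0,axis=1); m=(d<.036)&(d>.012)&(P[:,2]>zlo+off)&(P[:,2]<zhi+off); q=P[m,:2]
    f=lambda c:np.linalg.norm(q-c,axis=1)-rr
    s=least_squares(f,c0,loss="soft_l1",f_scale=.002); e=np.r_[s.x,0]-seat*[1,1,0]
    print(n,"pts",len(q),"centre",s.x,"rms",np.sqrt(np.mean(f(s.x)**2)),"rel seat",e@sx,e@sy); return s.x
E
python3 - <<'E'
from circ import *
o,p,R=obs(); f=p+R@F; print(f,proj("side",f))
for b in((.049,.060),(.047,.061),(.052,.060)): circ("side3.npz",f[:2],*b,off=.0017)
P=cloud("side",np.load("side3.npz")["d"]); Q=P.reshape(-1,3); d=np.linalg.norm(Q[:,:2]-f[:2],axis=1)
q=Q[(d<.045)&(Q[:,2]<.09)]; print(np.histogram(q[:,2],np.arange(.015,.092,.004)))
E
```

```text
[0.51797484 0.02034737 0.04754874] [[310.35855699 234.95845872]]
side pts 65 centre [0.51712284 0.01623386] rms 0.004001741494483359 rel seat -0.01210150128759932 -0.0020704307048350647
side pts 82 centre [0.51699242 0.01646924] rms 0.0039724957348216865 rel seat -0.012268617330015335 -0.0018595102845914728
side pts 52 centre [0.51735204 0.0153258 ] rms 0.004121047212345483 rel seat -0.011727066731259854 -0.0029288606032996096
(array([  0,  10, 121, 112,   6,   4,   3,   5,  16,  17,  25,  35,  17,
        10,   7,   7,   4,   3,   0]), array([0.015, 0.019, 0.023, 0.027, 0.031, 0.035, 0.039, 0.043, 0.047,
       0.051, 0.055, 0.059, 0.063, 0.067, 0.071, 0.075, 0.079, 0.083,
       0.087, 0.091]))
```

The foot fits about 12 mm short of the seat in x and 0–2 mm off in y; FK and the depth fit agree. Lowering.

Request:
send_rows([
  [[0.003, 0.0034, -0.0086, -0.0055, 0, 0.005, 0.2], [0, 0, 0, -0.004, 0, 0.004, 0.2], [0, 0, 0, -0.003, 0, 0.003, 0.2], [0, 0, 0, 0, 0, 0, 0.2]],
])

```text
t: 11.5
tool_pos: [0.5092, 0.0577, 0.1168]
ee_rot: [0.238, 0.725, -0.563, 0.318]
contact_force: [-0.5, 0.1, -4.2]
opening: 0.0373
```

```bash
python3 -c "
from pl import *
togo(-75,-.012,0,.0)"
```

```text
rot [-0.005772    0.00283885 -0.00285301] shift [-0.00209133  0.00216055  0.00649149]
foot now rel seat -0.011000721434176889 0.004330349241017228 0.005895599674950604 axis [-0.00511375 -0.00425505  1.0000054 ] F [-0.45896264  0.10082304 -4.21679714]
```

Request:
send_rows([
  [[-0.003, 0, -0.003, 0, 0.002, 0.0045, 0.2], [0, 0, 0, -0.0015, 0, 0.0015, 0.2], [0, 0, 0, 0, 0, 0, 0.2]],
])

```text
t: 11.8
tool_pos: [0.5091, 0.055, 0.1147]
ee_rot: [0.238, 0.725, -0.561, 0.32]
contact_force: [0.8, -1.1, -4.8]
opening: 0.0374
```

```bash
python3 -c "
from pl import *
togo(-75,-.012,0,.0)"
```

```text
rot [-0.00716758 -0.00096359 -0.00157273] shift [-0.00240415  0.00139285  0.00312473]
foot now rel seat -0.010395788280145426 0.001338271806067084 0.003947874888768126 axis [-6.09538835e-03 -5.72641614e-04  1.00000879e+00] F [ 0.80170707 -1.08518907 -4.79521104]
```

Request:
send_rows([
  [[-0.005, 0, 0, -0.0015, 0.001, 0.0025, 0.2], [0, 0, 0, -0.001, 0, 0.001, 0.2], [0, 0, 0, 0, 0, 0, 0.2]],
])

```text
t: 12.1
tool_pos: [0.5095, 0.0548, 0.1145]
ee_rot: [0.239, 0.723, -0.562, 0.322]
contact_force: [0.6, 0.6, -5.0]
opening: 0.0374
```

```bash
python3 -c "
from pl import *
togo(-75,-.012,0,.0)"
```

```text
rot [-0.00658488 -0.00523082 -0.00438429] shift [-0.00239978  0.00167133  0.00270991]
foot now rel seat -0.0098264992180829 0.0008765075413628375 0.0038264893396146096 axis [-0.00877453  0.0031268   0.99998415] F [ 0.59115531  0.64113807 -5.03827582]
```

Request:
send_rows([
  [[-0.005, -0.005, -0.004, -0.003, 0.0015, 0.0035, 0.2], [0, 0, 0, 0, 0, 0, 0.2]],
])

```text
t: 12.3
tool_pos: [0.5106, 0.0544, 0.1145]
ee_rot: [0.239, 0.723, -0.562, 0.323]
contact_force: [0.2, 0.4, -5.5]
opening: 0.0371
```

```bash
python3 -c "
from pl import *
togo(-75,-.012,0,.0)"
```

```text
rot [-0.00811994 -0.00684011 -0.00529394] shift [-0.00287652  0.0027014   0.00225209]
foot now rel seat -0.008419436168954702 0.0006401271149513436 0.003949019716737966 axis [-0.01084025  0.00425157  0.99995974] F [ 0.16918856  0.41451106 -5.4737697 ]
```

Run:
```python
from pl import *
log(); print(robot.get_obs()["torque"],robot.get_obs()["joint_torque"])
import ik
o,p,R=obs(); print(ik.fk2.fkm(o["joint_positions"],ik.X)[0]-p)
for n in ("side",):
    im,d=robot.snapshot(n); np.savez(f"{n}4.npz",p=im,d=d)
    b=im[190:270,260:360]
    cv2.imwrite(f"pics/{n}4.png",cv2.resize(b[:,:,::-1],None,fx=7,fy=7,interpolation=cv2.INTER_CUBIC))
```

```text
t 12.3 p [0.5106 0.0544 0.1145] q [ 0.0251  0.9256 -0.9925  1.9906  1.259   1.6783  1.7504] F [ 0.1692  0.4145 -5.4738] op 0.03709592477296272
[[ 0.1603 -0.967   0.1982]
 [-0.6582 -0.2543 -0.7086]
 [ 0.7356 -0.0169 -0.6773]]
[1.6763 0.3976 0.0026] [ -0.0255 -71.6527 -17.8356 -12.273    1.4752   6.4612  -0.0388]
[-0.0001 -0.0002 -0.0001]
```

View pics/side4.png

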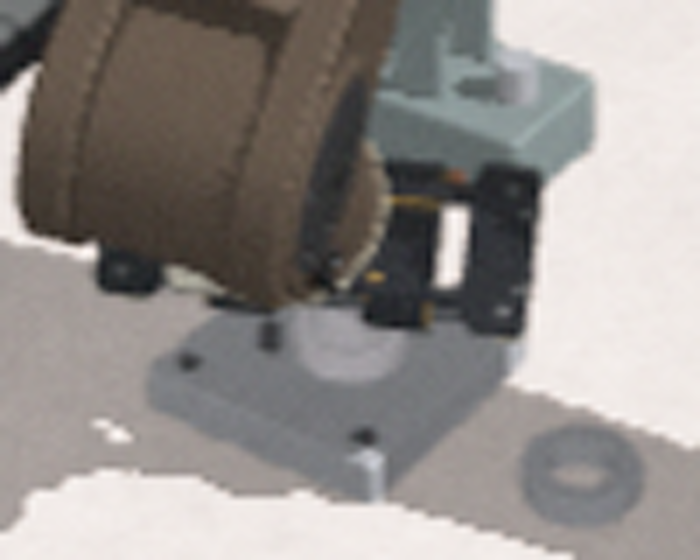

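Request:
send_rows([
  [[0, 0, 0, 0, 0, 0, 0.2], [0.008, 0.007, 0.005, -0.003, 0.002, 0.003, 0.2]],
])

```text
t: 12.55
tool_pos: [0.5103, 0.0539, 0.1129]
ee_rot: [0.237, 0.72, -0.562, 0.331]
contact_force: [-1.3, 15.4, 49.4]
opening: 0.0373
```

```bash
python3 -c "
from pl import *
log()
togo(-75,-.012,0,.0)"
```

```text
t 12.55 p [0.5103 0.0539 0.1129] q [ 0.0182  0.929  -0.9879  1.9995  1.2706  1.6819  1.7286] F [-1.3339 15.4009 49.3628] op 0.037285271475206334
[[ 0.1497 -0.966   0.2109]
 [-0.6528 -0.2567 -0.7127]
 [ 0.7426 -0.031  -0.669 ]]
rot [-0.0195 -0.0176 -0.014 ] shift [-0.002   0.0023  0.0008]
foot now rel seat -0.007075354704482811 -0.000192815966855835 0.002800412911974394 axis [-0.0273  0.0111  0.9996] F [-1.3339 15.4009 49.3628]
```

Contact: 49 N through the sleeve, and I sent that last small rotation with the wrong sign. Backing off slightly and correcting the tilt.

Request:
send_rows([
  [[-0.02, -0.018, -0.014, 0.0012, 0.001, -0.0012, 0.2], [0, 0, 0, 0, 0, 0, 0.2]],
])

```text
t: 12.75
tool_pos: [0.5092, 0.0541, 0.1146]
ee_rot: [0.241, 0.725, -0.562, 0.317]
contact_force: [-0.7, 0.4, -4.6]
opening: 0.0373
```

```bash
python3 -c "
from pl import *
log()
togo(-75,-.012,0,.0)"
```

```text
t 12.75 p [0.5092 0.0541 0.1146] q [ 0.0298  0.924  -0.9958  1.9891  1.2514  1.6751  1.7601] F [-0.7173  0.3543 -4.6227] op 0.037262842708137255
[[ 0.167  -0.9675  0.1898]
 [-0.6618 -0.2527 -0.7058]
 [ 0.7308 -0.0077 -0.6826]]
rot [-0.0007  0.0003  0.0003] shift [-0.003   0.0012  0.0024]
foot now rel seat -0.010766359798104745 0.00030034648965590393 0.0038046129910539947 axis [-0.0002 -0.0003  1.    ] F [-0.7173  0.3543 -4.6227]
```

Request:
send_rows([
  [[0, 0, 0, -0.0018, 0.0005, 0.0017, 0.2]],
])

```text
t: 12.85
tool_pos: [0.5089, 0.054, 0.1136]
ee_rot: [0.241, 0.724, -0.562, 0.319]
contact_force: [-8.3, 10.9, 33.9]
opening: 0.0375
```

Request:
send_rows([
  [[0, 0, 0, 0, 0, 0, 0.2]],
])

```text
t: 12.95
tool_pos: [0.5087, 0.0542, 0.1138]
ee_rot: [0.241, 0.724, -0.562, 0.32]
contact_force: [0.6, 1.8, -2.2]
opening: 0.0374
```

```bash
python3 -c "
from pl import *
togo(-75,-.012,0,.0)"
```

```text
rot [-0.00293156 -0.00314467 -0.00141264] shift [-0.00218612  0.00079845  0.00203923]
foot now rel seat -0.010916430323100672 0.00019693640345595234 0.0031161460210965067 axis [-0.00373141  0.00228499  1.00001796] F [ 0.60405607  1.82816354 -2.17086179]
```

Light contact now. Sliding about 7 mm toward the dowels.

Request:
send_rows([
  [[0, 0, 0, 0.0012, -0.0035, 0.0008, 0.2], [0, 0, 0, 0.0012, -0.0035, 0.0008, 0.2], [0, 0, 0, 0, 0, 0, 0.2]],
])

```text
t: 13.25
tool_pos: [0.5159, 0.0525, 0.1137]
ee_rot: [0.242, 0.724, -0.561, 0.32]
contact_force: [-2.0, 3.0, 5.1]
opening: 0.0372
```

```bash
python3 -c "
from pl import *
togo(-75,0,0,.003)"
```

```text
rot [-1.57839073e-03 -4.63422964e-03  5.82264555e-05] shift [ 0.001045   -0.0037148   0.00103932]
foot now rel seat -0.0037095895064970046 -0.00047988249972019247 0.0030799516682933695 axis [-0.00217393  0.00423121  1.00001622] F [-2.02507856  3.0493942   5.13073301]
```

Request:
send_rows([
  [[-0.0015, -0.0045, 0, 0.0006, -0.002, 0.0005, 0.2], [0, 0, 0, 0, 0, 0, 0.2]],
], squeeze=20)

```text
t: 13.45
tool_pos: [0.5178, 0.0519, 0.1138]
ee_rot: [0.242, 0.725, -0.562, 0.317]
contact_force: [-0.0, 2.2, 2.6]
opening: 0.0378
```

Request:
send_rows([
  [[0, 0, 0, 0.0005, -0.0015, 0.0004, 0.2]],
])

```text
t: 13.55
tool_pos: [0.5191, 0.0516, 0.1139]
ee_rot: [0.242, 0.725, -0.562, 0.317]
contact_force: [-9.3, 2.7, 7.9]
opening: 0.0374
```

```bash
python3 -c "
from pl import *
togo(-75,0,0,.003)
log()"
```

```text
rot [ 0.00165742 -0.00096909  0.00085734] shift [-0.00022271 -0.00087648 -0.00015096]
foot now rel seat -0.0008202582339693187 -0.000742353731620149 0.003090478387255992 axis [0.00145836 0.00137585 1.00002552] F [-9.25026976  2.67088963  7.88570557]
t 13.55 p [0.5191 0.0516 0.1139] q [ 0.0363  0.9294 -0.989   1.9699  1.2626  1.6765  1.7824] F [-9.2503  2.6709  7.8857] op 0.03740863302978887
[[ 0.1673 -0.9679  0.1878]
 [-0.6608 -0.2514 -0.7072]
 [ 0.7316 -0.0057 -0.6817]]
```

Request:
send_rows([
  [[0, 0, 0, 0.0003, -0.001, 0.0003, 0.2]],
], squeeze=10)

```text
t: 13.65
tool_pos: [0.5195, 0.0512, 0.114]
ee_rot: [0.243, 0.725, -0.562, 0.317]
contact_force: [-8.5, 3.7, 8.5]
opening: 0.0379
```

Request:
send_rows([
  [[0, 0, 0, 0.0003, -0.0015, 0.0003, 0.2]],
])

```text
t: 13.75
tool_pos: [0.5199, 0.0511, 0.1142]
ee_rot: [0.244, 0.725, -0.561, 0.316]
contact_force: [-11.0, 3.4, 8.8]
opening: 0.038
```

```bash
python3 -c "
from pl import *
togo(-75,0,0,.003)"
```

```text
rot [ 0.00504676 -0.00173583  0.00338897] shift [-0.00090294 -0.00016036 -0.0004713 ]
foot now rel seat -0.0002087713253905032 -0.0013056209316680873 0.0034040647549058514 axis [0.00529737 0.00315861 1.00000851] F [-11.01766098   3.35162258   8.76995217]
```

Stalled at the nominal seat with about 11 N in −x, so it is on the dowels. Releasing.

Request:
send_rows([
  [[0, 0, 0, 0, 0, 0, 0.5], [0, 0, 0, 0, 0, 0, 0.6], [0, 0, 0, 0, 0, 0, 0.8], [0, 0, 0, 0, 0, 0, 0.8], [0, 0, 0, 0, 0, 0, 0.8], [0, 0, 0, 0, 0, 0, 0.8]],
])

```text
t: 14.35
tool_pos: [0.5208, 0.0502, 0.1134]
ee_rot: [0.244, 0.724, -0.562, 0.317]
contact_force: [-0.8, 0.1, -0.1]
opening: 0.073
```

```bash
python3 -c "
from pl import *
log()
im,d=robot.snapshot('side'); np.savez('side5.npz',p=im,d=d)
b=im[190:270,260:360]
cv2.imwrite('pics/side5.png',cv2.resize(b[:,:,::-1],None,fx=7,fy=7,interpolation=cv2.INTER_CUBIC))
"
```

```text
t 14.35 p [0.5208 0.0502 0.1134] q [ 0.038   0.9314 -0.9864  1.9653  1.2637  1.6777  1.7886] F [-0.7509  0.0954 -0.0558] op 0.07304266851661109
[[ 0.1685 -0.9682  0.1847]
 [-0.6596 -0.25   -0.7089]
 [ 0.7325 -0.0024 -0.6807]]
```

View pics/side5.png

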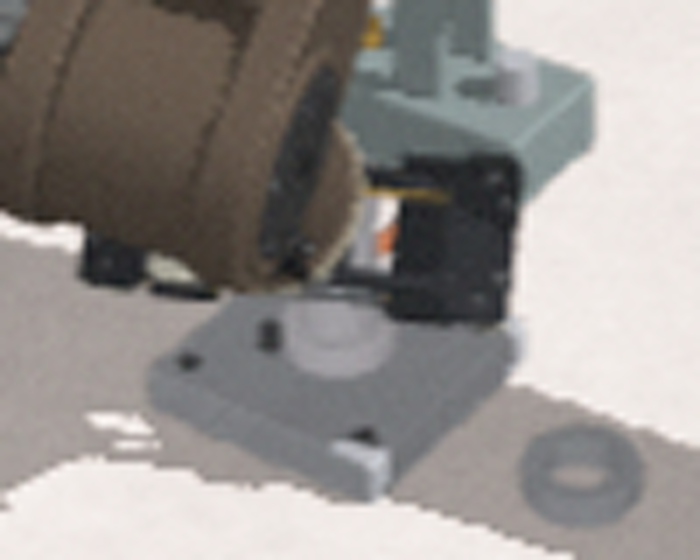

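Side view: the sleeve stands upright near the dowel, flange around (340,340) in the crop. Retreating along the tool axis.

Request:
send_rows([
  [[0, 0, 0, 0, 0, -0.02, 0.8], [0, 0, 0, 0, 0, -0.03, 0.8], [0, 0, 0, 0, 0, -0.03, 0.8], [0, 0, 0, 0, 0, -0.03, 0.8], [0, 0, 0, 0.02, 0, -0.03, 0.8], [0, 0, 0, 0.03, 0, -0.03, 0.8], [0, 0, 0, 0.03, 0, -0.03, 0.8], [0, 0, 0, 0.03, 0, -0.03, 0.8], [0, 0, 0, 0, 0, 0, 0.8]],
])

```text
t: 15.3
tool_pos: [0.4903, 0.1541, 0.3662]
ee_rot: [0.241, 0.729, -0.559, 0.314]
contact_force: [-0.7, -0.2, 0.2]
opening: 0.0735
```

```bash
python3 -c "
from pl import *
log()
for n in('side','top'):
  im,d=robot.snapshot(n); np.savez(n+'6.npz',p=im,d=d)
  b=im[170:270,250:370] if n=='side' else im[150:240,250:370]
  cv2.imwrite('pics/'+n+'6.png',cv2.resize(b[:,:,::-1],None,fx=6,fy=6,interpolation=cv2.INTER_CUBIC))
"
```

```text
t 15.3 p [0.4903 0.1541 0.3662] q [-0.0579  0.618  -1.1379  1.6828  0.9771  1.9527  2.0809] F [-0.7464 -0.2123  0.1786] op 0.07348811464666449
[[ 0.1788 -0.9656  0.1887]
 [-0.6632 -0.26   -0.7018]
 [ 0.7268  0.0003 -0.6869]]
```

View pics/side6.png

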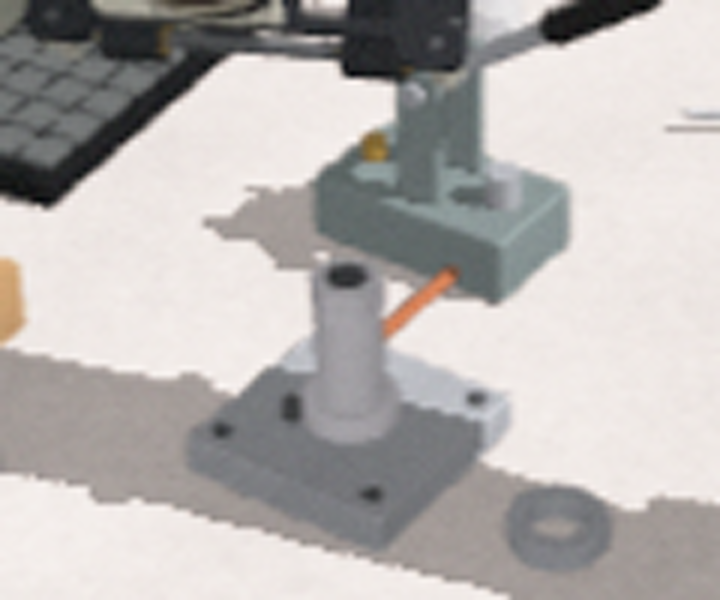

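View pics/top6.png

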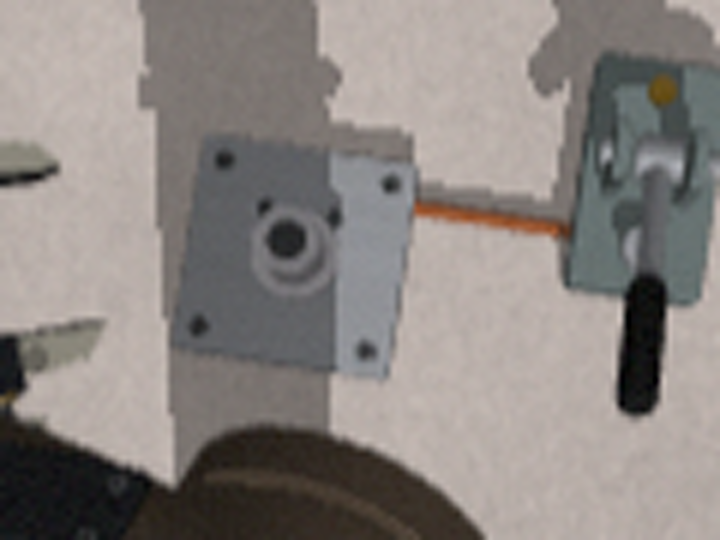

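```bash
cat > chk.py <<'E'
import sys
from pl import *
def spot(g,u,v,r=3,thr=8):
    for _ in range(6):
        iu,iv=int(round(u)),int(round(v)); w=g[iv-r:iv+r+1,iu-r:iu+r+1]; W=np.clip(np.median(w)-thr-w,0,None)
        vv,uu=np.mgrid[iv-r:iv+r+1,iu-r:iu+r+1]; u,v=(W*uu).sum()/W.sum(),(W*vv).sum()/W.sum()
    return u,v
k=sys.argv[1]
sT=np.array([.5285,.0177,0]); sS=np.array([.5303,.0148,0])
for n,s0 in(("top",sT),("side",sS)):
    z=np.load(f"{n}{k}.npz"); g=cv2.cvtColor(z["p"],cv2.COLOR_RGB2GRAY).astype(float)
    # screw-derived seat (this frame)
    local=[np.array(s0)+a*.05*sx+b*.05*sy+[0,0,.025] for a in(1,-1) for b in(1,-1)]
    pts=[]
    for L in local:
        u0=proj(n,L)[0]; u=spot(g,*u0,r=2)
        pts.append(onplane(n,[u],.025)[0]-L)
    print(n,"screw devs mm\n",np.round(np.array(pts)*1000,1))
    b0=proj(n,s0+[0,0,.117])[0]; m=g<95
    # bore: dark blob near b0
    r=5; iu,iv=np.round(b0).astype(int); w=g[iv-r:iv+r+1,iu-r:iu+r+1]
    mm=(w<(np.percentile(w,5)+np.percentile(w,70))/2).astype(np.uint8); nb,l,st,ce=cv2.connectedComponentsWithStats(mm)
    i=1+np.argmin(np.linalg.norm(ce[1:]-r,axis=1)); uv=ce[i]+[iu-r,iv-r]; P=onplane(n,[uv],.116)[0]-s0
    print(n,"bore rel seat: x %.4f y %.4f area %d"%(P@sx,P@sy,st[i,4]))
    # depth-fit of body cylinder and flange
    C=cloud(n,z["d"]).reshape(-1,3); C=C[~np.isnan(C[:,0])]; d=np.linalg.norm(C[:,:2]-s0[:2],axis=1)
    q=C[(d<.035)&(C[:,2]>.110)&(C[:,2]<.123),:2]
    if len(q)>5: e=np.r_[q.mean(0),0]-s0; print("top ring pts",len(q),"x %.4f y %.4f"%(e@sx,e@sy))
E
python3 chk.py 6
```

```text
top screw devs mm
 [[ 0.1  0.4 -0. ]
 [ 0.2  0.  -0. ]
 [-0.1  0.3 -0. ]
 [-0.2 -0.1 -0. ]]
top bore rel seat: x -0.0006 y -0.0007 area 34
top ring pts 103 x 0.0003 y -0.0005
side screw devs mm
 [[ 0.1  0.3  0. ]
 [ 8.2 -4.   0. ]
 [-0.1 -0.1  0. ]
 [-0.1  0.4  0. ]]
side bore rel seat: x 0.0013 y -0.0019 area 23
top ring pts 92 x -0.0067 y 0.0045
```

The sleeve is upright. Bore and top ring in the top view are within about 0.7 mm of the seat. The final push force was almost purely along −x, which means it was shared by both dowels. Next is the pump: checking the predicted lever against the images while righting the tool.

Run:
```python
from pl import *
np.set_printoptions(precision=4,suppress=True)
pv=seat*[1,1,0]+.075*sx-.2*sy+[0,0,.12]; th=r(35)
for a in (.1,.15,.18):
    P=pv-sx*a*np.cos(th)+np.array([0,0,a*np.sin(th)]); print(a,P,proj("top",P),proj("side",P))
for n,(a,b,c,e) in(("top",(340,185,375,225)),("side",(330,155,368,185))):
    z=np.load(f"{n}0.npz"); p=z["p"].astype(int); m=(p.max(2)<45); mm=np.zeros(m.shape,np.uint8); mm[b:e,a:c]=m[b:e,a:c]
    nb,l,st,ce=cv2.connectedComponentsWithStats(mm); i=1+np.argmax(st[1:,4]); print(n,ce[i],st[i])
```

```text
0.1 [ 0.4899 -0.1799  0.1774] [[357.8493 198.1381]] [[342.5298 174.2153]]
0.15 [ 0.4495 -0.1732  0.206 ] [[356.7254 210.2495]] [[353.0239 170.0621]]
0.18 [ 0.4253 -0.1692  0.2232] [[356.0242 217.7938]] [[359.5517 167.4788]]
top [356.5    206.8662] [353 196   8  23 142]
side [349.6211 171.3474] [341 166  19  11  95]
```

Request:
send_rows([
  [[0, -0.136, 0, 0, 0, 0, 0.4], [0, -0.136, 0, 0, 0, 0, 0], [0, -0.136, 0, 0, 0, 0, 0], [0, -0.136, 0, 0, 0, 0, 0], [0, -0.136, 0, 0, 0, 0, 0], [0, -0.136, 0, 0, 0, 0, 0]],
])

```text
t: 16.0
tool_pos: [0.486, 0.1591, 0.3558]
ee_rot: [-0.003, 0.797, -0.603, -0.016]
contact_force: [-1.1, -0.4, -1.1]
opening: 0.0299
```

```bash
python3 -c "
from pl import *
log()"
```

```text
t 16.0 p [0.486  0.1591 0.3558] q [ 0.4784  0.4699 -1.2458  1.6762  0.4239  1.3267  2.5778] F [-1.0664 -0.4486 -1.0955] op 0.029901801972472063
[[ 0.2719 -0.9621 -0.0216]
 [-0.9619 -0.2724  0.0248]
 [-0.0297  0.014  -0.9995]]
```

Request:
send_rows([
  [[0, 0, 0.145, 0, 0, 0, 0], [0, 0, 0.145, 0, 0, 0, 0], [0, 0, 0.145, 0, 0, 0, 0], [0, 0, 0.145, 0, 0, 0, 0], [0, 0, 0.145, 0, 0, 0, 0], [0, 0, 0.145, 0, 0, 0, 0], [0, 0, 0.145, 0, 0, 0, 0], [0, 0, 0.145, 0, 0, 0, 0], [0, 0, 0.145, 0, 0, 0, 0], [0, 0, 0.145, 0, 0, 0, 0], [0, 0, 0.145, 0, 0, 0, 0], [0, 0, 0.145, 0, 0, 0, 0]],
])

```text
t: 17.2
tool_pos: [0.479, 0.1523, 0.3386]
ee_rot: [-0.031, -0.023, 0.999, 0.015]
contact_force: [-0.4, -0.5, -0.2]
opening: 0.0003
```

```bash
cat > lv.py <<'E'
from pl import *
pv=seat*[1,1,0]+.075*sx-.2*sy+[0,0,.12]
def go(D,z):
    o,p,R=obs(); y=sy; zt=np.array([0,0,-1.]); Rt=np.c_[np.cross(y,zt),y,zt]
    T=pv-sx*D; T[2]=z; print("rot",Ro.from_matrix(R.T@Rt).as_rotvec(),"shift",R.T@(T-p)); 
    e=p+.066*R[:,2]-pv; print("tip: D %.4f lat %.4f z %.4f"%(-e@sx,e@sy,p[2]+.066*R[2,2]),"F",o["contact_force"],"t",o["t"],"q",o["joint_positions"])
E
python3 -c "
from lv import *
log();go(.13,.34)"
```

```text
t 17.2 p [0.479  0.1523 0.3386] q [ 0.2346  0.3288 -0.7998  1.7144  0.1875  1.2386  1.0097] F [-0.3866 -0.5119 -0.1807] op 0.0002938155809849067
[[-0.997  -0.0454 -0.0622]
 [-0.0472  0.9985  0.0286]
 [ 0.0608  0.0315 -0.9977]]
rot [ 0.025  -0.0639  0.2104] shift [ 0.0518 -0.3221 -0.0084]
tip: D 0.1513 lat 0.3271 z 0.2727 F [-0.3866 -0.5119 -0.1807] t 17.2 q [ 0.2346  0.3288 -0.7998  1.7144  0.1875  1.2386  1.0097]
```

Request:
send_rows([
  [[0.0125, -0.032, 0.105, 0, 0, -0.01, 0], [0.0125, -0.032, 0.105, 0, 0, -0.005, 0], [0, 0, 0, -0.002, -0.04, -0.001, 0], [0, 0, 0, -0.002, -0.04, -0.001, 0], [0, 0, 0, -0.002, -0.04, -0.001, 0], [0, 0, 0, -0.002, -0.04, -0.001, 0], [0, 0, 0, -0.002, -0.04, -0.001, 0], [0, 0, 0, -0.002, -0.04, -0.001, 0], [0, 0, 0, -0.002, -0.04, -0.001, 0], [0, 0, 0, -0.002, -0.04, -0.001, 0]],
])

```text
t: 18.2
tool_pos: [0.4308, -0.1667, 0.3486]
ee_rot: [-0.015, 0.083, 0.996, 0.003]
contact_force: [0.7, 0.2, 0.7]
opening: 0.0004
```

```bash
python3 -c "
from lv import *
go(.13,.32)"
```

```text
rot [ 0.00342328 -0.02940733 -0.00239319] shift [-0.01327392 -0.00344951  0.02825605]
tip: D 0.1444 lat 0.0036 z 0.2827 F [0.66332637 0.15608832 0.71050924] t 18.2 q [ 0.74908075  0.18825106 -0.57499538  1.80984452  0.10603079  1.20470968
  1.54548313]
```

Request:
send_rows([
  [[0.003, -0.029, -0.002, -0.006, -0.002, 0.018, 0], [0, 0, 0, -0.006, -0.001, 0.018, 0], [0, 0, 0, 0, 0, 0, 0]],
])

```text
t: 18.5
tool_pos: [0.4382, -0.178, 0.3074]
ee_rot: [-0.004, 0.088, 0.996, 0.001]
contact_force: [-0.3, 0.8, -0.4]
opening: 0.0003
```

```bash
python3 -c "
from lv import *
go(.13,.174)"
```

```text
rot [ 0.00161489 -0.00820947 -0.01278175] shift [-0.00426407  0.00640477  0.13341255]
tip: D 0.1338 lat -0.0065 z 0.2414 F [-0.25295271  0.75344915 -0.35434652] t 18.5 q [ 0.74744901  0.23167014 -0.56471854  1.86589839  0.13735093  1.09118435
  1.52414549]
```

Request:
send_rows([
  [[0, -0.008, -0.0128, -0.004, 0.0064, 0.003, 0], [0, 0, 0, 0, 0, 0.015, 0], [0, 0, 0, 0, 0, 0.015, 0], [0, 0, 0, 0, 0, 0.015, 0], [0, 0, 0, 0, 0, 0.015, 0]],
])

```text
t: 19.0
tool_pos: [0.4466, -0.1668, 0.2462]
ee_rot: [0.003, 0.078, 0.997, 0.001]
contact_force: [-1.1, 0.9, 7.9]
opening: 0.0004
```

```bash
python3 -c "
from lv import *
go(.13,.174)
for n in('side','top'):
  im,d=robot.snapshot(n); np.savez(n+'7.npz',p=im,d=d)
  b=im[130:270,280:440] if n=='side' else im[150:250,280:420]
  cv2.imwrite('pics/'+n+'7.png',cv2.resize(b[:,:,::-1],None,fx=4,fy=4,interpolation=cv2.INTER_CUBIC))
"
```

```text
rot [0.00330488 0.00483158 0.00772943] shift [ 0.00359069 -0.00602191  0.07216526]
tip: D 0.1265 lat 0.0060 z 0.1802 F [-1.12560827  0.88453395  7.90264973] t 19.0 q [ 0.70629977  0.30013764 -0.56324789  1.95142548  0.19284503  0.93829382
  1.4637895 ]
```

View pics/side7.png

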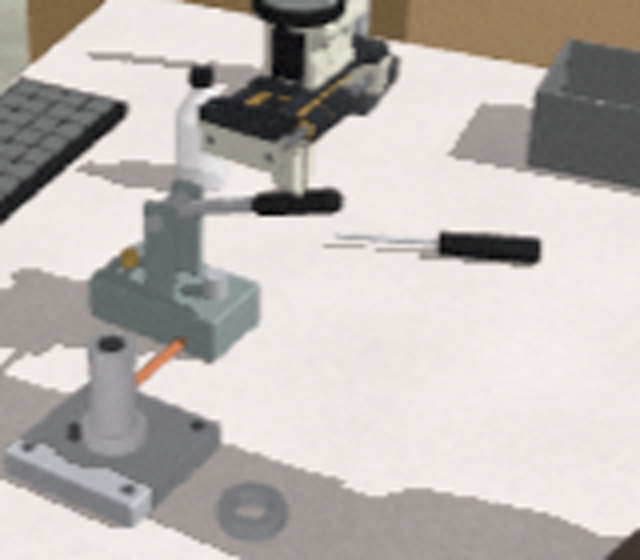

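The lever goes down under the fingertips with about 8 N. Continuing to the stop, correcting the lateral drift.

Request:
send_rows([
  [[0, 0, 0.008, 0.003, -0.006, 0.014, 0], [0, 0, 0, 0, -0.001, 0.014, 0], [0, 0, 0, 0, -0.001, 0.014, 0], [0, 0, 0, 0, -0.001, 0.014, 0]],
])

```text
t: 19.5
tool_pos: [0.4446, -0.1705, 0.194]
ee_rot: [0.004, 0.079, 0.997, 0.002]
contact_force: [-6.7, 1.7, 10.9]
opening: 0.0006
```

```bash
python3 -c "
from lv import *
go(.13,.174)"
```

```text
rot [0.00441616 0.00717203 0.00621874] shift [ 0.00202384 -0.00197697  0.01995322]
tip: D 0.1277 lat 0.0022 z 0.1280 F [-6.69385879  1.67588326 10.94884471] t 19.5 q [ 0.68485326  0.36604612 -0.53854667  2.0168464   0.24864369  0.81522333
  1.41787703]
```

Request:
send_rows([
  [[0, 0, 0, 0, -0.002, 0.012, 0], [0, 0, 0, 0, 0, 0.006, 0]],
])

```text
t: 19.7
tool_pos: [0.4446, -0.1702, 0.1772]
ee_rot: [0.003, 0.077, 0.997, 0.002]
contact_force: [-3.6, -4.3, 10.6]
opening: 0.0004
```

Request:
send_rows([
  [[0, 0, 0, 0, 0, 0.005, 0]],
])

```text
t: 19.8
tool_pos: [0.445, -0.1703, 0.174]
ee_rot: [0.003, 0.077, 0.997, 0.001]
contact_force: [-18.0, -0.7, 56.7]
opening: 0.0007
```

```bash
python3 -c "
from lv import *
go(.13,.174)"
```

```text
rot [0.00281687 0.00670347 0.0095673 ] shift [ 2.23717467e-03 -2.11448145e-03 -3.91649870e-05]
tip: D 0.1273 lat 0.0023 z 0.1080 F [-18.04353358  -0.65687175  56.69677311] t 19.8 q [ 0.66862762  0.39479861 -0.52528185  2.03746682  0.27622862  0.77065158
  1.39432018]
```

Bottom stop reached: tip at 0.108 as predicted, force jumped to 57 N. I'll approach the next ones more gently. Going back up.

Request:
send_rows([
  [[0, 0, 0, 0, 0, -0.015, 0], [0, 0, 0, 0, 0, -0.025, 0], [0, 0, 0, 0, 0, -0.025, 0], [0, 0, 0, 0, 0, -0.025, 0], [0, 0, 0, 0, 0, -0.025, 0], [0, 0, 0, 0, 0, -0.022, 0], [0, 0, 0, 0, 0, 0, 0]],
])

```text
t: 20.5
tool_pos: [0.4503, -0.1656, 0.3262]
ee_rot: [0.011, 0.072, 0.997, 0.0]
contact_force: [0.0, 0.3, -0.3]
opening: 0.0005
```

```bash
python3 -c "
from lv import *
go(.13,.184)
im,d=robot.snapshot('side')
cv2.imwrite('pics/side8.png',cv2.resize(im[130:270,280:440][:,:,::-1],None,fx=4,fy=4,interpolation=cv2.INTER_CUBIC))
"
```

```text
rot [0.0023463  0.02217996 0.01900087] shift [ 0.00997598 -0.0077603   0.14202387]
tip: D 0.1219 lat 0.0078 z 0.2602 F [ 0.0251708   0.33558482 -0.33211068] t 20.5 q [ 0.74097968  0.21332748 -0.58584448  1.84040292  0.12854167  1.10365238
  1.53582679]
```

View pics/side8.png

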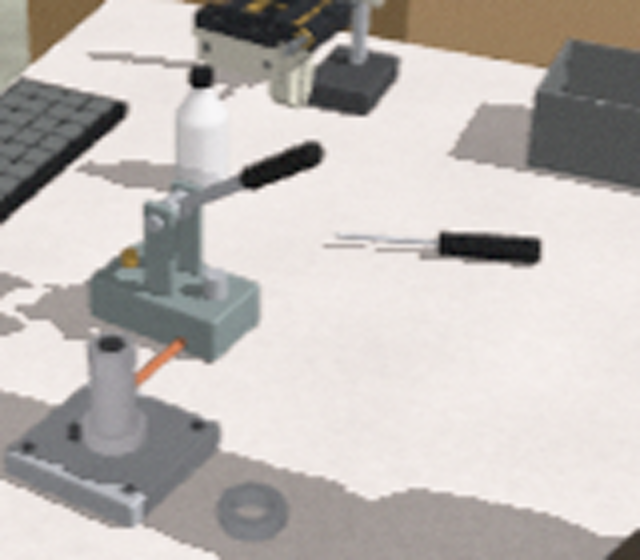

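Lever is fully up again (grip at about (283,165) in the crop, same as before). Stroke 2.

Request:
send_rows([
  [[0.002, 0.022, 0.019, 0.01, -0.008, 0.01, 0], [0, 0, 0, 0.001, -0.001, 0.016, 0], [0, 0, 0, 0, -0.001, 0.016, 0], [0, 0, 0, 0, -0.001, 0.016, 0], [0, 0, 0, 0, -0.001, 0.016, 0], [0, 0, 0, 0, -0.001, 0.016, 0], [0, 0, 0, 0, -0.001, 0.016, 0], [0, 0, 0, 0, -0.001, 0.016, 0]],
])

```text
t: 21.35
tool_pos: [0.4269, -0.1805, 0.1926]
ee_rot: [-0.01, 0.085, 0.996, -0.0]
contact_force: [1.1, -1.5, 8.3]
opening: 0.0006
```

```bash
python3 -c "
from lv import *
go(.13,.177)"
```

```text
rot [-0.00180154 -0.01900075 -0.00616607] shift [-0.014181    0.01105219  0.0152667 ]
tip: D 0.1452 lat -0.0111 z 0.1266 F [ 1.12991366 -1.52575949  8.31006251] t 21.35 q [ 0.7090038   0.35959466 -0.53475156  2.03045057  0.24813568  0.83305461
  1.43106713]
```

Request:
send_rows([
  [[0, -0.018, -0.006, -0.006, 0.006, 0.006, 0], [0, 0, 0, -0.003, 0.003, 0.006, 0]],
])

```text
t: 21.55
tool_pos: [0.4307, -0.1784, 0.1761]
ee_rot: [-0.007, 0.085, 0.996, -0.004]
contact_force: [0.0, -6.4, 11.7]
opening: 0.0002
```

```bash
python3 -c "
from lv import *
go(.13,.174)"
```

```text
rot [-0.008172   -0.01303816 -0.00629607] shift [-0.01057594  0.00828525  0.00190259]
tip: D 0.1415 lat -0.0087 z 0.1101 F [ 0.01364867 -6.36680956 11.65799207] t 21.55 q [ 0.68461834  0.38331609 -0.52155501  2.0472756   0.2774912   0.7905129
  1.3951684 ]
```

Request:
send_rows([
  [[0, 0, 0, -0.001, 0.001, 0.003, 0]],
])

```text
t: 21.65
tool_pos: [0.4308, -0.1789, 0.1719]
ee_rot: [-0.008, 0.086, 0.996, -0.004]
contact_force: [1.7, -1.5, 11.2]
opening: 0.0003
```

Request:
send_rows([
  [[0, 0, 0, 0, 0, 0.003, 0]],
])

```text
t: 21.75
tool_pos: [0.431, -0.1797, 0.1691]
ee_rot: [-0.008, 0.087, 0.996, -0.005]
contact_force: [-6.1, -2.2, 44.9]
opening: 0.0003
```

```bash
python3 -c "
from lv import *
go(.13,.174)"
```

```text
rot [-0.01056274 -0.01445064 -0.00939116] shift [-0.00990811  0.0094966  -0.00510442]
tip: D 0.1410 lat -0.0101 z 0.1032 F [-6.11119077 -2.23387286 44.93215842] t 21.75 q [ 0.67811892  0.39466546 -0.51437685  2.05219485  0.28909485  0.77713309
  1.38286821]
```

Second bottom stop confirmed (45 N). Up, correcting position.

Request:
send_rows([
  [[0, 0, 0, 0, 0, -0.015, 0], [0, 0, 0, 0, 0, -0.025, 0], [0, 0, 0, 0, 0, -0.025, 0], [0, 0, 0, 0, 0, -0.025, 0], [0, 0, 0, 0, 0, -0.025, 0], [0, 0, 0, 0, 0, -0.024, 0], [0, 0, 0, 0, 0, 0, 0], [0, 0, 0, 0, 0, 0, 0]],
])

```text
t: 22.55
tool_pos: [0.4279, -0.1835, 0.3048]
ee_rot: [-0.015, 0.091, 0.996, -0.005]
contact_force: [-0.5, -0.7, -0.9]
opening: 0.0002
```

```bash
python3 -c "
from lv import *
go(.13,.184)
im,d=robot.snapshot('side')
cv2.imwrite('pics/side9.png',cv2.resize(im[130:270,280:440][:,:,::-1],None,fx=4,fy=4,interpolation=cv2.INTER_CUBIC))
"
```

```text
rot [-0.01229855 -0.02869015 -0.01817462] shift [-0.01567273  0.01546811  0.12020053]
tip: D 0.1444 lat -0.0145 z 0.2388 F [-0.52223353 -0.66998231 -0.89053942] t 22.55 q [ 0.75273173  0.23001154 -0.56144087  1.87493556  0.15104066  1.10416438
  1.51978953]
```

View pics/side9.png

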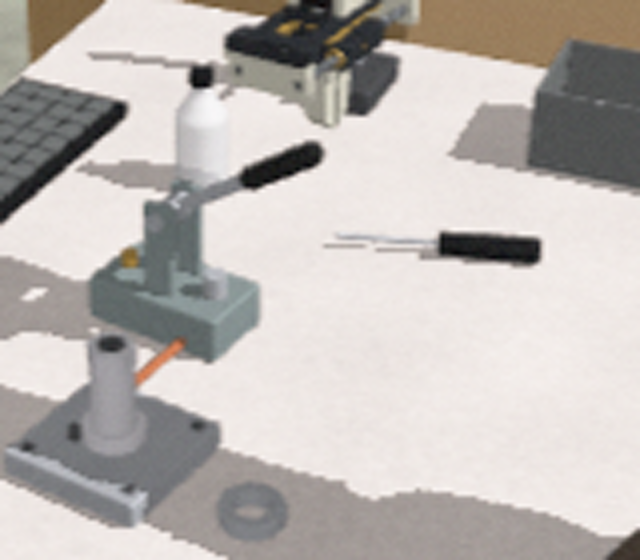

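Lever is up. I'll lift a bit more, recentre, then do stroke 3.

Request:
send_rows([
  [[-0.012, -0.028, -0.018, 0, 0.006, -0.015, 0], [0, 0, 0, -0.005, 0.006, -0.005, 0], [0, 0, 0, 0, 0, 0, 0]],
])

```text
t: 22.9
tool_pos: [0.4333, -0.172, 0.3204]
ee_rot: [-0.005, 0.082, 0.997, 0.001]
contact_force: [0.1, -0.5, 0.5]
opening: 0.0004
```

```bash
python3 -c "
from lv import *
go(.135,.18)"
```

```text
rot [ 0.00170406 -0.00925649 -0.00110072] shift [-0.0053094   0.00121454  0.14036885]
tip: D 0.1396 lat -0.0013 z 0.2544 F [ 0.13905575 -0.4761808   0.53838852] t 22.9 q [ 0.75493697  0.20952086 -0.57620717  1.85873276  0.12465513  1.11882833
  1.53869712]
```

Request:
send_rows([
  [[0, -0.009, 0, -0.003, 0.001, 0.016, 0], [0, 0, 0, 0, 0, 0.016, 0], [0, 0, 0, 0, 0, 0.016, 0], [0, 0, 0, 0, 0, 0.016, 0], [0, 0, 0, 0, 0, 0.016, 0], [0, 0, 0, 0, 0, 0.016, 0], [0, 0, 0, 0, 0, 0.016, 0], [0, 0, 0, 0, 0, 0.012, 0]],
])

```text
t: 23.7
tool_pos: [0.4338, -0.1711, 0.1876]
ee_rot: [-0.006, 0.083, 0.997, 0.0]
contact_force: [-0.6, -0.7, 10.1]
opening: 0.0005
```

```bash
python3 -c "
from lv import *
go(.135,.174)"
```

```text
rot [-0.00088171 -0.01235028 -0.00277185] shift [-0.00390382  0.00049282  0.01357342]
tip: D 0.1396 lat -0.0005 z 0.1216 F [-0.59327361 -0.66789826 10.0866677 ] t 23.7 q [ 0.68621072  0.3686845  -0.53631212  2.03359776  0.25689952  0.81656813
  1.40359987]
```

Request:
send_rows([
  [[0, 0, 0, 0, 0, 0.009, 0], [0, 0, 0, 0, 0, 0.005, 0]],
])

```text
t: 23.9
tool_pos: [0.4344, -0.1711, 0.1722]
ee_rot: [-0.006, 0.083, 0.996, -0.0]
contact_force: [-10.4, 1.4, 52.2]
opening: 0.0006
```

Request:
send_rows([
  [[0, 0, 0, 0, 0, 0.003, 0]],
])

```text
t: 24.0
tool_pos: [0.4348, -0.1711, 0.1709]
ee_rot: [-0.007, 0.083, 0.996, -0.001]
contact_force: [-22.7, 5.7, 79.5]
opening: -0.0
```

Third bottom stop reached, at 52 and then 80 N (below the 120 N wrist limit). Up and clear.

Request:
send_rows([
  [[0, 0, 0, 0, 0, -0.015, 0], [0, 0, 0, 0, 0, -0.025, 0], [0, 0, 0, 0, 0, -0.025, 0], [0, 0, 0, 0, 0, -0.025, 0], [0, 0, 0, 0, 0, -0.025, 0], [0, 0, 0, 0, 0, -0.03, 0], [0, 0, 0, 0.02, 0, -0.03, 0], [0, 0, 0, 0.03, -0.03, -0.02, 0], [0, 0, 0, 0.03, -0.03, -0.01, 0], [0, 0, 0, 0, -0.04, 0, 0], [0, 0, 0, 0, -0.04, 0, 0], [0, 0, 0, 0, 0, 0, 0]],
])

```text
t: 25.2
tool_pos: [0.3351, -0.2994, 0.3793]
ee_rot: [-0.01, 0.083, 0.997, -0.002]
contact_force: [0.4, 1.1, -1.1]
opening: 0.0007
```

```bash
python3 -c "
from lv import *
log()
for n in('side','top'):
  im,d=robot.snapshot(n); np.savez(n+'10.npz',p=im,d=d); cv2.imwrite('pics/'+n+'10.png',im[:,:,::-1])
"; python3 chk.py 10
```

```text
t 25.2 p [ 0.3351 -0.2994  0.3793] q [ 1.0017  0.1189 -0.4418  1.7989  0.0661  1.2523  1.9463] F [ 0.3727  1.0619 -1.1027] op 0.0006995126723923845
[[-0.9861  0.1646 -0.0205]
 [ 0.1647  0.9863 -0.0013]
 [ 0.02   -0.0047 -0.9998]]
top screw devs mm
 [[-0.1  0.2 -0. ]
 [ 0.2 -0.  -0. ]
 [-0.1  0.2 -0. ]
 [-0.1  2.  -0. ]]
top bore rel seat: x -0.0006 y -0.0010 area 33
top ring pts 102 x 0.0004 y -0.0003
side screw devs mm
 [[ 0.1  0.3  0. ]
 [ 5.9  0.4  0. ]
 [-0.2 -0.1  0. ]
 [-0.9  2.2  0. ]]
side bore rel seat: x 0.0013 y -0.0019 area 23
top ring pts 89 x -0.0057 y 0.0042
```

View pics/side10.png

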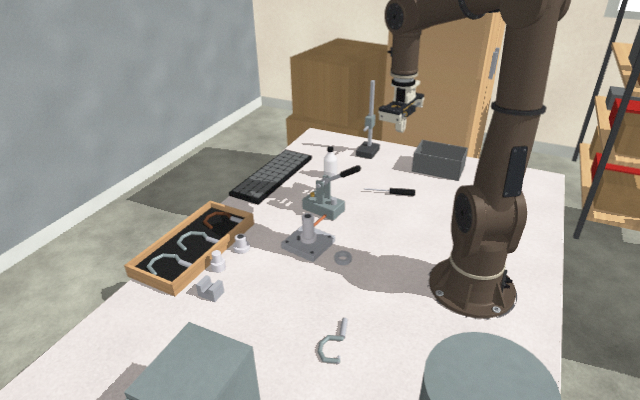

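View pics/top10.png

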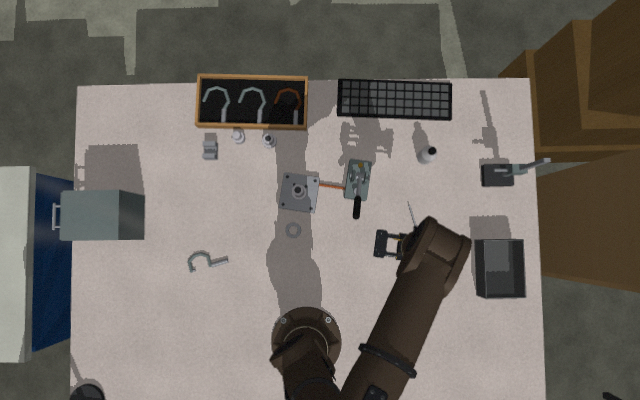

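The scene looks right. One finer check of the flange position relative to both dowels, from edge intensity in the top view.

Run:
```python
from pl import *
from scipy.optimize import least_squares
z=np.load("top10.npz"); s0=np.array([.5285,.0178,0])
C=cloud("top",z["d"]); H=C[...,2]
c=proj("top",s0+[0,0,.041])[0]; u0,v0=np.round(c).astype(int)
H8=H[v0-14:v0+15,u0-14:u0+15]
np.set_printoptions(linewidth=200); print((np.nan_to_num(H8[2:26,4:26])*1000).round().astype(int))
# sub-pixel outline: contour of the height field at 33 mm
import scipy.ndimage as nd
pts=[]
for a in np.radians(np.arange(0,360,6)):
    d=np.cos(a)*sx+np.sin(a)*sy
    rr=np.arange(.019,.036,.00025)
    uv=proj("top",[s0+[0,0,.041]+d*t for t in rr]); h=nd.map_coordinates(np.nan_to_num(H),[uv[:,1],uv[:,0]],order=1)
    k=np.nonzero((h[:-1]>.033)&(h[1:]<=.033))[0]
    if len(k): pts.append((np.degrees(a),rr[k[0]]))
pts=np.array(pts)
sel=(pts[:,0]>120)&(pts[:,0]<300); 
for nm,m in(("far-from-dowel",(pts[:,0]>75)&(pts[:,0]<285)),("robot side",(pts[:,0]>110)&(pts[:,0]<250))):
    A=np.radians(pts[m,0]); X=np.c_[np.cos(A),np.sin(A)]*pts[m,1][:,None]
    f=lambda p:np.hypot(X[:,0]-p[0],X[:,1]-p[1])-p[2]
    s=least_squares(f,[0,0,.027],loss="soft_l1",f_scale=.001); print(nm,m.sum(),s.x*1000,"rms",np.sqrt(np.mean(s.fun**2))*1000)
    g=lambda p:np.hypot(X[:,0]-p[0],X[:,1]-p[1])-.027
    s=least_squares(g,[0,0],loss="soft_l1",f_scale=.001); print("  r fixed",s.x*1000)
```

```text
[[ 23  23  35  21  25  23  26  27  23  32  28  22  22  27  21  24  29  31  26  24  24  24]
 [ 28  22  21  22  29  26  30  21  22  26  33  21  26  25  25  25  28  25  24  25  24  24]
 [ 21  26  19  22  30  21  26  22  25  27  22  25  24  22  23  23  25  26  19  22  23  26]
 [ 27  28  26  18  27  38  40  20  31  25  25  22  28  27  28  21  25  22  21  25  23  29]
 [ 30  25  18  24  25  37  35 115 112 117 123 116  28  24  27  28  22  22  22  20  24  26]
 [ 25  25  28  24  26  29 119 116 118 111 118 121 120 116  45  23  41  40  40  22  28  24]
 [ 22  23  23  26  22 114 119 120 116 120 112 115 112 110  31  43  20  43  43  21  29  21]
 [ 24  27  22  26 115 117 121 118 122 117 119 116 117 114 109  44  43  34  27  22  27  30]
 [ 26  31  30  24 114 118 114 117 111 114 117 120 113 120 115  40  43  40  22  24  23  24]
 [ 24  22  24  26 120 110 113 116 121 117 115 119 110 117 114 100  39  42  24  25  30  29]
 [ 25  21  29  18 119 112 122 117 118 114 118 118 116 115 121 121  40  40  42  33  24  25]
 [ 21  23  24  24  40 117 115 121 121 119 117 119 119 120 118 112  40  39  38  30  24  27]
 [ 28  2
[... 609 characters left out ...]
28  29  27  29  23]
 [ 24  25  30  19  23  23  23  26  20  42  37  34  36  25  27  30  31  28  24  29  19  25]
 [ 31  27  23  24  19  22  26  30  29  24  24  23  27  27  30  24  24  24  25  17  28  23]
 [ 33  25  28  21  21  29  25  25  22  26  25  27  26  23  22  26  28  22  28  23  20  30]
 [ 24  32  22  29  23  28  21  23  27  29  20  19  31  21  25  26  25  28  25  24  25  26]
 [ 26  29  26  25  27  31  23  26  26  26  22  33  28  29  21  30  28  21  32  25  26  26]]
far-from-dowel 35 [ 0.11802818 -0.91118486 26.66325928] rms 1.521205928970046
  r fixed [ 0.51651447 -0.90056313]
robot side 23 [-1.50785898 -0.44752563 25.42770769] rms 1.1564240728502315
  r fixed [ 0.40941187 -0.48518417]
```

```bash
python3 -c "
from h import *
print(robot.close_job())"
```

```text
the job is handed in; nothing more can be done
None
```

The sleeve is standing upright on its flange at the seat and released, and the pump had its three strokes. I handed the job in at about 25 s, with the arm clear of everything.

**Sleeve**
- **Last push:** the arm stalled at the nominal seat with about 11 N straight against the push. A single dowel would have pushed it sideways, so this points to both dowels being in contact.
- **Final position:** the top view puts the sleeve within about 1 mm of the seat. Every check shows a slight offset of 0.3–1 mm toward −y, and the side view's bore reading (+1.3, −1.9 mm) is less favourable. The pictures alone can't rule out a gap of up to about 1 mm at one dowel. The side view's top-ring fit was further off (about 6 mm). I took that as partial visibility and did not use it.

**Pump**
- **Down:** each stroke went to the bottom stop, shown by the force jumping at the predicted height (57, 45 and 80 N at the wrist).
- **Up:** pictures after each stroke show the lever fully back up.

**Things that went less well**
- **Forces:** peaks were higher than I intended. I pressed the sleeve onto the pallet with 49 N once after sending a small turn with the wrong sign, and the third bottom stop reached 80 N. All were below the 120 N wrist limit. They went through the fingertips or the held sleeve rather than the gripper's body, so I don't expect the 40 N limit to apply.
- **Other items:** the final pictures show them where they started; I did not measure each one.

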